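Put a bare lens away in the drop-front case

ROBOT

A 6-joint arm with a two-finger parallel gripper is mounted at the origin on the work surface. World frame = base frame: x ahead of the robot, y to its left, z up, the work surface at z = 0. Lengths are in mm, angles in rad, forces in N, time in s.
With the tool pointing down it reaches from about 350 to 775 mm from the base axis. Payload 7.3 kg.
Tool frame: the origin (TCP) lies midway between the tips of the shut fingers; the grasp point (between the pads) lies 19 mm behind it; z points along the fingers, y is the direction in which the jaws open and shut (so a half turn about z gives the same grasp; the last joint's range is limited). The gripper opens to 92 mm and grips with 3 to 60 N. Pads are 19 mm wide; open, the fingers measure 130 mm over their backs; the gripper's body (75 mm by 190 mm) begins 47 mm behind the grasp point.
Start: joints at [1.136, 0.342, 1.524, -0, 1.275, -0.146], TCP at [149.506, 503.282, 226.741] pointing down, gripper open.
Joint ranges: [-2.53, 2.53], [-0.77, 2.02], [0.04, 2.7], [-1, 4.14], [0.28, 2.66], [-3.11, 3.11]. Speed limits (rad/s): [2.57, 2.57, 3.14, 3.14, 3.14, 3.14].

INTERFACE

Orientations are given as [roll, pitch, yaw] about the fixed x, y, z axes, in that order (R = Rz(yaw) Ry(pitch) Rx(roll)).
In Python, from plant import sensors, imaging, ticket gives the robot as it stands. The module is installed in compiled form; this text tells all that it offers.
- The arm moves only by the tool arm_command, never from a script. Its argument "increments" is one flat list of numbers, 5 for each row, row after row: the closure, from 0 (fully open) to 1 (shut), then the shift along the tool's x, y, z in mm, then the turn about the tool's z in degrees. In form: [hand, dx, dy, dz, spin, hand, dx, dy, dz, spin, ...]. A call has 1 to 20 rows; each row is the pose to reach, as a shift and turn from the pose commanded when the call began, along the tool's axes at that moment; what a row does not reach only later rows make up. A row lasts 1/8 s, in which the tool goes at most 62.5 mm and 10.7 degrees, less where a joint would pass 70% of its speed; a pose out of reach is approached as far as the arm can. A call with a gripper value outside its range is refused whole. The fingers move at their own pace and stop on an object; the grip force is fixed at half the most. Time passes only in rows, so rows that repeat a pose let the fingers close. It gives the time, the measured TCP pose, the force and the opening at its end, in the units of the state.
- sensors.get_obs(): the state, without advancing time (a new reading comes with each control period).
- imaging.capture(name): name is "scene" or "top" or "wrist"; returns the picture (400x640x3 uint8, blue, green, red); there is no depth.
- imaging.calibration(name): a dict with "fx", "fy", "cx", "cy" (pixels), "world_to_cam" (4x4, takes a point from world to camera coordinates); the wrist camera has in their place "hand_eye" (4x4, takes a point from camera to tool coordinates, whose origin is the TCP and whose axes are the flange's). Camera axes: x right, y down, z forward; pixel columns grow to the right and rows downward; lengths in mm; the calibration is good to about 2 mm. A picture is of the moment at which its call begins: read the wrist's pose just before it. calibration takes no time and is no camera call.
- ticket.close_job(): hands the job in, once; it reports no verdict.
The state is a dict: "time": time; "joint_positions": joint angles; "dq": joint speeds; "tau": joint torques, N m; "tool_pos": TCP position; "tcp_rot": TCP orientation; "contact_force": force on the tool from outside, world axes, zero at the start; "moment": the same for the moment, N m; "grip_width": finger opening in mm.
Only numpy, scipy, OpenCV 4.12 (cv2) and the standard library are available. Lean on these libraries where they do the work, as an engineer would, in place of code of your own. Each camera call takes 0.05 s, during which the arm holds its last target. There are 200 camera calls.

TASK

Pull the front of the clear lens case all the way down, pick up the silver lens with the orange ring gently, keep it upright and set it down softly on the green cushion plate inside the case; then let go of it and push the front fully shut again. The lens is delicate: hold it with a light grip (no more than 35 N on each finger), and do not knock it against the case. Leave the other lenses and the things on the desk where they are.

Things in the scene. Friction and masses are not known exactly. Their poses are not given: they have to be found in the camera images.
- lens_center (a point): The silver lens with an orange front rim and ring, a black band and dark glass on top: an upright plain cylinder 50 mm in diameter, 64 mm high, about 0.2 kg, loose, on the desk in one of three places beside the case. The point is its centre, 32 mm above its underside; z is its axis, up. Grip it anywhere across the barrel; more than 35 N on each finger damages it.
- lens: The same silver lens; origin at the centre of its underside, z up.
- case: Fixed lens case, clear with blue sides, 200 deep (x), 340 wide (y), 221 mm high. Origin: centre of underside, on the desk; x points from the open front (x = -100 mm) to the closed clear back, z up. Inside floor 45 mm, clear roof's underside 215 mm above the desk; the roof covers the inside (324 mm wide) to 25 mm behind the front: reach in over the opened door with the tool tilted, pointing forwards and down.
- door (a joint): Angle of the case's front (clear panel, blue frame, 336 wide, 185 tall, 8 mm thick, 0.35 kg, with a 25 mm lip inwards at its top), hinged along its lower edge: 0 = shut (upright), growing as its top comes down towards the robot, 1.4 = all the way down (stop, nearly level). Starts shut or ajar. The stiff hinge holds it wherever it is left; 3 to 6 N at the handle moves it.
- door_handle (a point): Centre of the door's orange handle: a bar 18 mm thick, 34 mm long along the case's y, standing free above the middle of the door's top edge, 208 mm from the hinge line in the door's plane (27 mm above the roof's top when shut). Pinch it by its two ends, fingers closing along y, tool tilted as one likes; it turns between the fingers as the door swings. z: along the door, away from the hinge.
- door_hinge (a point): Middle of the door's hinge line (the line runs along the case's y axis), 40 mm above the desk, 6 mm ahead of the case's front edge.
- rest: Green round cushion plate, 72 mm in diameter, in the floor of the case, its centre 40 mm behind the open front edge and 65 mm left or right of the middle. Origin at the centre of its flat top, 7 mm above the case's floor (52 mm above the desk), z up. It is sprung: pressed, it sinks up to 6 mm at 1.5 N per mm, then stops hard. The lens is to stand on it.
- lens_black_center (a point): Bystander: black lens with a pale rim, 54 mm in diameter, 70 mm high, standing on the desk; the point is its centre.
- lens_stored_center (a point): Bystander: black lens with a green rim, 50 mm in diameter, 60 mm high, standing in the case beside the green cushion plate, 130 mm from it; the point is its centre.
- jar_center (a point): Bystander: clear jar with blue cap, 52 mm in diameter, 85 mm high, standing on the desk; the point is its centre.
- mug_center (a point): Bystander: white mug, 80 mm in diameter, 90 mm high, handle at its +y; the point is its centre.
- drives_center (a point): Bystander: stack of two disk drives, 153 by 106 by 53 mm; the point is its centre.
- driver_center (a point): Bystander: screwdriver lying on the desk; about 200 mm long; the point is its middle.

How it is judged (in metres and radians):
On the way, in this order (a step that is already met when the one before it is completed fails the run):
1. the case's front is pulled all the way down (value of joint door above 1.3 rad), for 0.2 s.
2. the silver lens is lifted off the desk (height (world z) of lens_center above 0.055 m and contact force between the fingers and lens above 1 N), for 0.2 s.
3. the silver lens stands released on the green cushion plate (horizontal distance between lens_center and rest below 0.02 m and angle between lens_center's own z axis and vertical below 0.12 rad and z of lens_center in the frame of rest between 0.028 and 0.038 m and contact force between the fingers and lens below 0.1 N and linear speed of lens below 0.02 m/s), for 0.2 s.
4. the case's front is shut again (value of joint door below 0.06 rad), for 0.2 s.
At the end, for the whole second after the job is handed in: The silver lens stands upright (within 0.12 rad), released and at rest on the green cushion plate, its axis within 20 mm of the plate's centre, and the case's front is shut (below 0.06 rad) and at rest (all of step 3 and value of joint door below 0.06 rad and velocity of joint door below 0.05 rad/s); the robot touches nothing.
It fails at once if the silver lens is squeezed (fingers press on it with more than 70 N together, 35 N each) (contact force between the fingers and lens above 70 N).
It fails at once if the silver lens is knocked against or pressed on the case or its door with more than 25 N (contact force between lens and case above 25 N).
It fails at once if the silver lens is set down on the plate with more than 25 N (contact force between lens and rest above 25 N).
It fails at once if the silver lens is tipped more than 0.5 rad (angle between lens_center's own z axis and vertical above 0.5 rad).
It fails at once if another lens, the jar, the mug, the drives or the screwdriver is moved more than 20 mm (distance of any of lens_black_center, lens_stored_center, jar_center, mug_center, drives_center, driver_center from where it was at the start of the episode above 0.02 m).
It also fails if it takes over 72 s, if anything falls off the work surface, if the arm or the gripper's body presses on something with over 40 N, if the wrist force passes 120 N, or if a joint passes its speed limit or range.

## Working session

There is one attempt and no reset: what is moved stays moved. The work goes in short steps, Python scripts to look and compute and a tool call to move; the robot and the scene stay as the last step left them, time stands still between calls to the robot, and variables do not carry over. Pictures are saved under pics/ and viewed, about 8 in all and at most 12, crops included, and the job is handed in when it is done.

Besides the shell and the picture viewer there is one more tool, called after "Call:" by a JSON object that holds its "op" and its "data". arm_command: Moves the arm, as the interface text tells. Its arguments: {"type":"object","properties":{"increments":{"type":"array","items":{"type":"number"}}},"required":["increments"]}

```bash
mkdir -p pics
python3 - <<'E'
from plant import sensors, imaging
import cv2,numpy as np
o=sensors.get_obs(); print(o)
for n in("scene","top"):
    cv2.imwrite(f"pics/{n}0.png",imaging.capture(n)); c=imaging.calibration(n); print(n,c)
print(imaging.calibration("wrist"))
E
```

```text
{'time': 0.0, 'joint_positions': array([ 1.13602106e+00,  3.42730144e-01,  1.52502637e+00, -1.89358805e-05,
        1.27540290e+00, -1.46023916e-01]), 'dq': array([ 1.19156044e-03, -1.56412838e-03, -1.08199331e-05, -6.18275402e-04,
        3.19398978e-04, -6.99138599e-05]), 'tau': array([-2.66016259e-04, -4.31237733e+01, -2.44220299e+01,  7.19393953e-02,
        5.58361982e-02, -1.01184066e-04]), 'tool_pos': array([149.31661452, 502.88658532, 226.03785187]), 'tcp_rot': array([-3.14003993e+00, -2.10058151e-04,  2.85284667e+00]), 'contact_force': array([-0.59098072, -0.2541903 ,  0.15967628]), 'moment': array([0.00233884, 0.00196463, 0.02801405]), 'grip_width': 91.70611076797714}
scene {'fx': 382.6718693123028, 'fy': 382.6718693123028, 'cx': 318.7950420362145, 'cy': 199.65221963663555, 'world_to_cam': array([[ 6.26774029e-01, -7.79195761e-01,  2.87793634e-03,
        -3.49494430e+02],
       [-7.41526604e-01, -5.97599926e-01, -3.04979711e-01,
         4.93241411e+02],
       [ 2.39358753e-01,  1.89019296e-01, -9.52354500e-01,
         9.71428039e+02],
       [ 0.00000000e+00,  0.000000
[... 275 characters left out ...]
6674932e-01, -8.35247486e-03, -8.10513179e-02,
         5.94630106e+02],
       [ 8.10289438e-02,  2.98375578e-03, -9.96707283e-01,
         1.48757008e+03],
       [ 0.00000000e+00,  0.00000000e+00,  0.00000000e+00,
         1.00000000e+00]])}
{'fx': 353.37254623880267, 'fy': 353.37254623880267, 'cx': 320.217194038831, 'cy': 200.8759803025671, 'hand_eye': array([[ 4.95499922e-04, -9.51621718e-01, -3.07271638e-01,
         8.41301680e+01],
       [ 9.99999869e-01,  5.09892733e-04,  3.34390079e-05,
         2.33079862e-01],
       [ 1.24854289e-04, -3.07271614e-01,  9.51621847e-01,
        -1.58979609e+02],
       [ 0.00000000e+00,  0.00000000e+00,  0.00000000e+00,
         1.00000000e+00]])}
```

View pics/scene0.png

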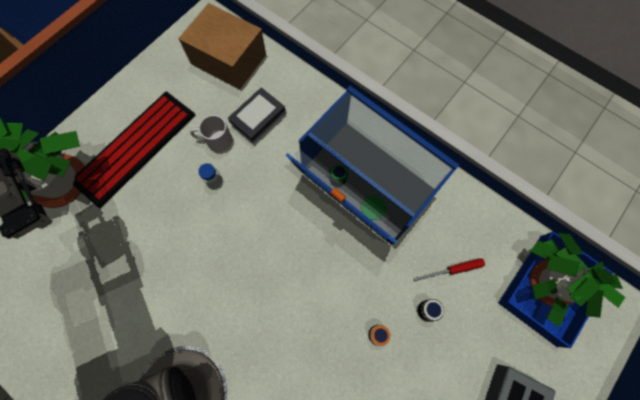

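View pics/top0.png

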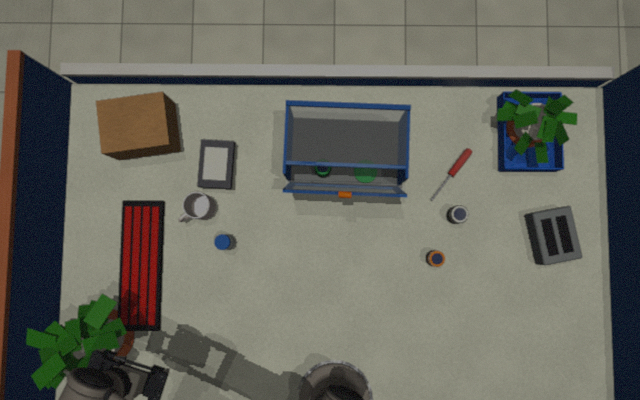

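Scene and top agree: door ajar with its orange handle at top (344,194), silver/orange lens at (436,258), black lens at (457,214), green plate at (363,173), stored lens at (322,170).

```bash
cat > h.py <<'E'
import numpy as np, cv2
from plant import sensors, imaging
from scipy.spatial.transform import Rotation as Ro
def cam(n,obs=None):
    c=imaging.calibration(n); K=np.array([[c["fx"],0,c["cx"]],[0,c["fy"],c["cy"]],[0,0,1]])
    if n=="wrist":
        T=np.eye(4); T[:3,:3]=Ro.from_euler("xyz",obs["tcp_rot"]).as_matrix(); T[:3,3]=obs["tool_pos"]
        W=np.linalg.inv(T@c["hand_eye"])
    else: W=c["world_to_cam"]
    return K,W
def ray(KW,uv):
    K,W=KW; R=W[:3,:3]; d=R.T@np.linalg.solve(K,[uv[0],uv[1],1.]); return -R.T@W[:3,3], d
def onz(KW,uv,z):
    o,d=ray(KW,uv); return o+d*(z-o[2])/d[2]
def tri(a,uva,b,uvb):
    P=cv2.triangulatePoints(a[0]@a[1][:3],b[0]@b[1][:3],np.array(uva,float).reshape(2,1),np.array(uvb,float).reshape(2,1)); return (P[:3]/P[3]).ravel()
def blobs(img,lo,hi,amin=15):
    m=cv2.inRange(cv2.cvtColor(img,cv2.COLOR_BGR2HSV),lo,hi)
    n,_,s,c=cv2.connectedComponentsWithStats(m)
    return [(s[i,4],c[i].round(1),s[i,:4]) for i in range(1,n) if s[i,4]>=amin]
E
python3 - <<'E'
from h import *
for n in("scene","top"):
    im=cv2.imread(f"pics/{n}0.png"); 
    for nm,lo,hi in(("orange",(5,150,100),(16,255,255)),("green",(50,120,40),(75,255,255)),("blue",(105,150,60),(125,255,255))):
        print(n,nm,*[(int(a),c.tolist(),b.tolist()) for a,c,b in blobs(im,lo,hi,12)],sep="\n  ")
ims=[cv2.resize(cv2.imread("pics/top0.png")[90:210,270:430],None,fx=4.8,fy=4.8,interpolation=cv2.INTER_CUBIC)]
cv2.imwrite("pics/topc.png",ims[0])
E
```

```text
scene
  orange
  (1152, [42.9, 36.0], [0, 0, 95, 77])
  (17, [66.6, 156.5], [64, 155, 7, 4])
  (93, [337.7, 194.2], [331, 188, 14, 13])
  (116, [379.8, 334.9], [372, 326, 18, 19])
scene
  green
  (2308, [36.6, 148.6], [0, 118, 79, 62])
  (39, [335.1, 175.4], [330, 168, 14, 12])
  (21, [24.0, 193.3], [22, 190, 5, 7])
  (109, [374.2, 206.2], [364, 198, 21, 17])
  (35, [368.2, 212.6], [363, 207, 12, 11])
  (1260, [561.0, 255.2], [531, 233, 56, 44])
  (1596, [595.3, 289.4], [567, 262, 57, 54])
  (293, [543.7, 288.3], [533, 279, 23, 20])
  (264, [556.9, 313.5], [548, 302, 20, 24])
scene
  blue
  (1327, [388.8, 139.2], [300, 86, 159, 141])
  (214, [311.2, 175.2], [287, 155, 44, 38])
  (171, [206.5, 171.0], [199, 164, 16, 15])
  (310, [368.2, 221.5], [342, 201, 55, 42])
  (38, [552.6, 234.6], [548, 231, 11, 8])
  (50, [590.1, 257.4], [583, 252, 16, 12])
  (1498, [540.5, 309.7], [508, 260, 80, 87])
  (23, [608.7, 269.8], [604, 266, 10, 8])
top
  orange
  (2661, [6.9, 173.3], [0, 51, 20, 317])
  (71, [344.6, 194.2], [339, 191, 12, 7])
  (69, [436.5, 258.1], [430, 251, 15, 15])
top
  green
  (927, [519.0, 110.7], [497, 90, 44, 38])
  (1320, [553.4, 125.4], [535, 96, 42, 67])
  (183, [522.4, 143.7], [515, 133, 16, 22])
  (55, [322.3, 171.4], [315, 167, 16, 9])
  (181, [364.5, 175.0], [354, 168, 23, 14])
  (4071, [73.1, 340.5], [26, 295, 100, 95])
top
  blue
  (65, [509.3, 99.1], [503, 92, 16, 13])
  (40, [542.4, 93.0], [523, 92, 38, 4])
  (65, [539.6, 100.0], [531, 98, 16, 6])
  (719, [347.2, 118.6], [283, 101, 127, 77])
  (1041, [526.9, 156.9], [503, 123, 60, 47])
  (22, [308.4, 162.5], [301, 162, 15, 3])
  (110, [309.6, 191.5], [283, 189, 54, 5])
  (19, [357.3, 193.5], [353, 193, 10, 2])
  (48, [393.6, 194.8], [379, 194, 27, 3])
  (165, [222.2, 241.7], [215, 235, 15, 14])
```

View pics/topc.png

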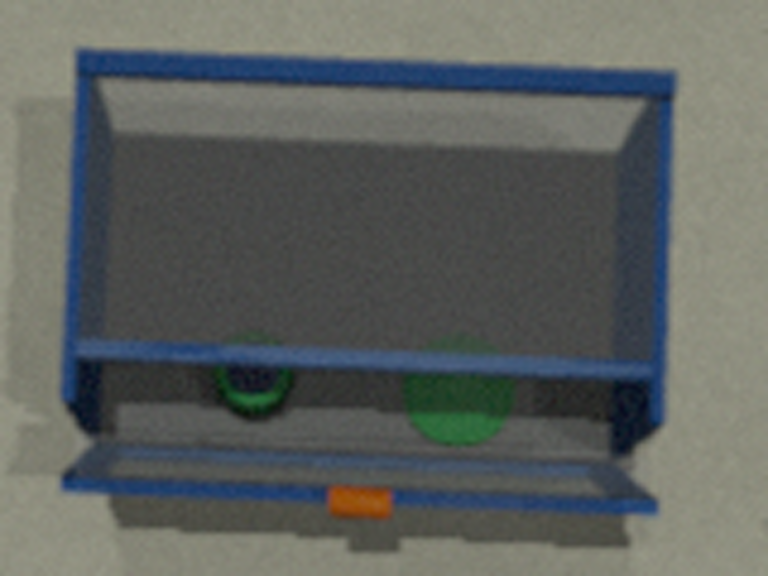

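The crop shows the door's top bar with orange handle (360,502), the roof's outer corners (77,50), (675,73), (63,402), (663,425), and plate ellipse centred about (459,392).

Run:
```python
from h import *
np.set_printoptions(precision=1,suppress=True)
S,T=cam("scene"),cam("top")
f=lambda u,v:(270+(u+.5)/4.8-.5,90+(v+.5)/4.8-.5)
C={k:onz(T,f(*p),221) for k,p in dict(BL=(77,50),BR=(675,73),FL=(63,402),FR=(663,425)).items()}
print(C)
for a,b in("BL","BR"),("FL","FR"),("BL","FL"),("BR","FR"):
    d=C[b]-C[a]; print(a,b,np.linalg.norm(d),np.degrees(np.arctan2(d[1],d[0])))
print("ctr",sum(C.values())/4)
pl=onz(T,f(459,392),52); print("plate",pl)
print("plate scene",onz(S,(372,208),52))
print("stored z105",onz(T,f(254,378),105))
h=tri(S,(337.7,194.2),T,(344.6,194.2)); print("handle",h,(cam("top")))if 0 else print("handle",h)
for z in(230,240,248): print(z,onz(S,(337.7,194.2),z),onz(T,(344.6,194.2),z))
print("lens tri",tri(S,(379.8,334.9),T,(436.5,258.1)))
for z in(64,): print("lens",onz(S,(379.8,334.9),z),onz(T,(436.5,258.1),z))
print("lens bb",onz(T,(437,258),64), onz(S,(380.5,335),64))
print("black",onz(T,(457.5,214),70),onz(S,(431,310),70))
```

```text
{'BL': array([858.6, 139.3, 221. ]), 'BR': array([ 848. , -200.2,  221. ]), 'FL': array([657., 144., 221.]), 'FR': array([ 646.8, -192.5,  221. ])}
BL BR 339.654508037543 -91.79506398332086
FL FR 336.6311952545252 -91.73997011596045
BL FL 201.6975640105169 178.66887097252982
BR FR 201.37205722581916 177.8093543981081
ctr [752.6 -27.3 221. ]
plate [689.3 -90.1  52. ]
plate scene [684.  -88.9  52. ]
stored z105 [689.1  38.9 105. ]
handle [599.4 -22.  244.4]
230 [603.2 -19.1 230. ] [601.1 -22.7 230. ]
240 [600.2 -20.8 240. ] [600.1 -22.4 240. ]
248 [597.8 -22.2 248. ] [599.3 -22.2 248. ]
lens tri [ 428.1 -304.2   49.1]
lens [ 426.1 -301.1   64. ] [ 429.  -301.7   64. ]
lens bb [ 429.3 -303.2   64. ] [ 427.  -302.6   64. ]
black [ 560.5 -364.2   70. ] [ 555.  -366.3   70. ]
```

```bash
cat >> h.py <<'E'
def rel(pts,yaw=None):
    o=sensors.get_obs(); R=Ro.from_euler("xyz",o["tcp_rot"]).as_matrix()
    print("t %.2f"%o["time"],"tcp",o["tool_pos"].round(1),"rpy°",np.degrees(o["tcp_rot"]).round(2),"F",o["contact_force"].round(1),"w %.1f"%o["grip_width"],"q",o["joint_positions"].round(3))
    for p in pts: print(p,"->",(R.T@(np.array(p)-o["tool_pos"])).round(1))
    if yaw is not None: print("spin",round(((np.degrees(o["tcp_rot"][2])-yaw)+180)%360-180,2))
E
python3 -c "
from h import *
rel([(540,-22,232),(599,-22,230)],178.2)"
```

```text
t 0.10 tcp [149.3 502.9 226.1] rpy° [-1.7992e+02 -1.0000e-02  1.6346e+02] F [-0.3  0.7 -0. ] w 91.6 q [ 1.136  0.343  1.525 -0.     1.275 -0.146]
(540, -22, 232) -> [-524.  -392.    -5.5]
(599, -22, 230) -> [-580.5 -375.2   -3.5]
spin -14.74
```

Call:
{"op": "arm_command", "data": {"increments": [0,-524,-392,-6,-14.7,0,-524,-392,-6,-14.7,0,-524,-392,-6,-14.7,0,-524,-392,-6,-14.7,0,-524,-392,-6,-14.7,0,-524,-392,-6,-14.7,0,-524,-392,-6,-14.7,0,-524,-392,-6,-14.7,0,-524,-392,-6,-14.7,0,-524,-392,-6,-14.7,0,-524,-392,-6,-14.7,0,-524,-392,-6,-14.7,0,-524,-392,-6,-14.7]}}

```text
time: 1.72
tool_pos: [539.5, -21.2, 232.2]
tcp_rot: [3.141, -0.001, 3.109]
contact_force: [-0.3, 0.1, 0.3]
grip_width: 91.6
```

```bash
python3 -c "
from h import *
rel([(599,-22,230)],178.2)
cv2.imwrite('pics/w1.png',imaging.capture('wrist'))"
```

```text
t 1.73 tcp [539.5 -21.2 232.2] rpy° [ 1.7996e+02 -8.0000e-02  1.7815e+02] F [-0.3  0.1  0.3] w 91.6 q [-0.181  0.366  1.473  0.     1.305 -1.72 ]
(599, -22, 230) -> [-59.5   1.1   2.1]
spin -0.05
```

View pics/w1.png

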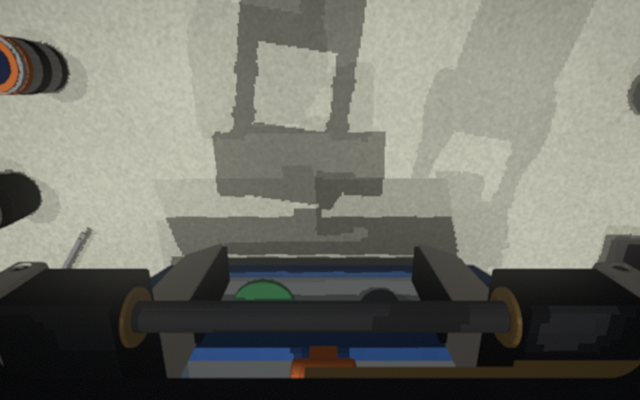

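Wrist view: handle at (323,360), midway between the fingers; move on and pinch.

Call:
{"op": "arm_command", "data": {"increments": [0,-30,1,2,0,0,-60,1,2,0,0,-60,1,2,0,0.7,-60,1,2,0,0.7,-60,1,2,0,0.7,-60,1,2,0,0.7,-60,1,2,0]}}

```text
time: 2.65
tool_pos: [599.9, -22.7, 231.0]
tcp_rot: [3.142, 0.0, 3.109]
contact_force: [-1.0, 0.2, 0.1]
grip_width: 56.6
```

```bash
python3 -c "
from h import *
rel([])
t0=np.arcsin(47.2/208)
for t in list(np.linspace(t0,1.4,13)[1:])+[1.42]: print(round(t,2),round(208*(np.sin(t)-np.sin(t0)),0),round(208*(np.cos(t0)-np.cos(t)),0))
cv2.imwrite('pics/s2.png',cv2.resize(imaging.capture('scene')[130:260,250:450],None,fx=3,fy=3))"
```

```text
t 2.65 tcp [599.9 -22.7 231. ] rpy° [1.8000e+02 2.0000e-02 1.7815e+02] F [-1.   0.2  0.1] w 56.6 q [-0.165  0.479  1.298  0.     1.365 -1.704]
0.33 20.0 6.0
0.42 38.0 13.0
0.52 56.0 22.0
0.62 74.0 33.0
0.72 89.0 46.0
0.81 104.0 60.0
0.91 117.0 75.0
1.01 129.0 92.0
1.11 139.0 110.0
1.2 147.0 128.0
1.3 153.0 147.0
1.4 158.0 167.0
1.42 158.0 171.0
```

View pics/s2.png

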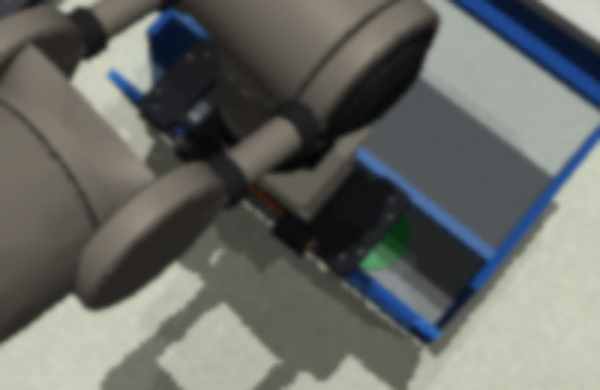

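The arm hides the handle in this view; the width (56.6, still closing) tells more.

Call:
{"op": "arm_command", "data": {"increments": [0.7,0,0,0,0,0.7,0,0,0,0,0.7,0,0,0,0,0.7,0,0,0,0]}}

```text
time: 3.2
tool_pos: [600.2, -21.6, 230.7]
tcp_rot: [3.14, -0.0, 3.11]
contact_force: [0.3, 5.5, 0.7]
grip_width: 33.7
```

Call:
{"op": "arm_command", "data": {"increments": [0.7,20,0,6,0,0.7,38,0,13,0,0.7,56,0,22,0,0.7,74,0,33,0,0.7,89,0,46,0,0.7,104,0,60,0,0.7,117,0,75,0,0.7,129,0,92,0,0.7,139,0,110,0,0.7,147,0,128,0,0.7,153,0,147,0,0.7,158,0,165,0,0.7,158,0,170,0,0.7,158,0,172,0,0.7,158,0,172,0]}}

```text
time: 5.08
tool_pos: [441.4, -16.5, 60.7]
tcp_rot: [3.14, -0.001, 3.11]
contact_force: [-10.2, 8.3, 30.3]
grip_width: 33.7
```

Call:
{"op": "arm_command", "data": {"increments": [0.7,158,0,-1,0,0,0,0,-1,0,0,0,0,-1,0,0,0,0,-1,0,0,0,0,-1,0,0,0,0,-1,0]}}

```text
time: 5.82
tool_pos: [442.7, -17.8, 60.1]
tcp_rot: [-3.141, 0.001, 3.109]
contact_force: [-1.2, 0.5, 0.1]
grip_width: 75.0
```

That first row carried a mistyped x of 158; I'll lift and check the door.

Call:
{"op": "arm_command", "data": {"increments": [0,0,0,-20,0,0,0,0,-60,0,0,0,0,-110,0,0,0,0,-160,0,0,0,0,-210,0,0,0,0,-240,0]}}

```text
time: 6.58
tool_pos: [442.7, -17.8, 302.6]
tcp_rot: [-3.141, 0.004, 3.109]
contact_force: [-0.2, -0.2, -0.6]
grip_width: 92.1
```

Run:
```python
from h import *
rel([])
im=imaging.capture('top'); print([(int(a),c.tolist()) for a,c,b in blobs(im,(5,150,100),(16,255,255),10)])
s=imaging.capture('scene'); print([(int(a),c.tolist()) for a,c,b in blobs(s,(5,150,100),(16,255,255),10)])
cv2.imwrite('pics/t3.png',np.vstack([im[80:290,250:490],s[130:340,250:490]]))
```

```text
t 6.58 tcp [442.7 -17.8 302.6] rpy° [-179.96    0.23  178.15] F [-0.2 -0.2 -0.6] w 92.1 q [-0.213  0.133  1.591 -0.     1.413 -1.752]
[(2761, [7.0, 174.6]), (10, [512.2, 137.7]), (67, [436.2, 258.1])]
[(1184, [43.0, 36.2]), (22, [66.5, 156.6]), (16, [533.2, 281.3]), (110, [379.7, 335.0])]
```

View pics/t3.png

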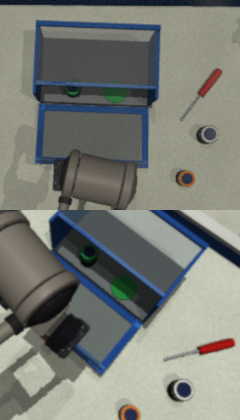

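Both views show the door lying flat (top view 38–158 × 105–165) and the lenses unmoved. Next: see how the arm treats an out-of-reach pose, since rows carry no tilt.

Call:
{"op": "arm_command", "data": {"increments": [0,0,0,-600,0,0,0,0,-600,0,0,0,0,-600,0,0,0,0,-600,0,0,0,0,-600,0,0,0,0,-600,0,0,0,0,-600,0,0,0,0,-600,0,0,0,0,-600,0,0,0,0,-600,0]}}

```text
time: 7.92
tool_pos: [393.7, -15.8, 703.3]
tcp_rot: [-3.139, 0.032, 3.109]
contact_force: [0.1, -0.7, -0.5]
grip_width: 91.7
```

```bash
python3 -c "
from h import *
rel([])"
```

```text
t 7.92 tcp [393.7 -15.8 703.3] rpy° [-179.83    1.86  178.15] F [ 0.1 -0.7 -0.5] w 91.7 q [-0.238  0.337  0.117  0.008  2.655 -1.769]
```

```bash
python3 -c "
from h import *
rel([(600,58,450),(1300,36,450)])"
```

```text
t 7.92 tcp [393.7 -15.8 703.3] rpy° [-179.83    1.86  178.15] F [ 0.1 -0.7 -0.5] w 91.7 q [-0.238  0.337  0.117  0.008  2.655 -1.769]
(600, 58, 450) -> [-195.5   81.1  259.6]
(1300, 36, 450) -> [-895.5   81.8  282.3]
```

Call:
{"op": "arm_command", "data": {"increments": [0,-196,81,260,0,0,-196,81,260,0,0,-196,81,260,0,0,-196,81,260,0,0,-196,81,260,0,0,-196,81,260,0,0,-196,81,260,0]}}

```text
time: 8.8
tool_pos: [601.4, 57.8, 446.1]
tcp_rot: [-3.138, 0.026, 3.11]
contact_force: [-0.6, -0.6, 0.1]
grip_width: 91.9
```

```bash
python3 -c "
from h import *
rel([(1300,36,450)])"
```

```text
t 8.80 tcp [601.4  57.8 446.1] rpy° [-179.82    1.5   178.2 ] F [-0.6 -0.6  0.1] w 91.9 q [-0.029  0.446  0.781 -0.003  1.889 -1.57 ]
(1300, 36, 450) -> [-6.988e+02  2.000e-01  1.440e+01]
```

Tilt persists between calls, so reaching beyond the limit retains the tilt. Push forward.

Call:
{"op": "arm_command", "data": {"increments": [0,-700,0,14,0,0,-700,0,14,0,0,-700,0,14,0,0,-700,0,14,0,0,-700,0,14,0,0,-700,0,14,0,0,-700,0,14,0,0,-700,0,14,0,0,-700,0,14,0,0,-700,0,14,0]}}

```text
time: 10.05
tool_pos: [819.0, 29.7, 306.7]
tcp_rot: [3.142, 0.081, 3.11]
contact_force: [0.4, 0.0, 0.1]
grip_width: 91.9
```

```bash
python3 -c "
from h import *
rel([(1300,36,450)])"
```

```text
t 10.05 tcp [819.   29.7 306.7] rpy° [180.     4.67 178.16] F [0.4 0.  0.1] w 91.9 q [-0.058  1.033  0.037  0.002  1.99  -1.596]
(1300, 36, 450) -> [-490.6   21.7 -103.7]
```

Call:
{"op": "arm_command", "data": {"increments": [0,-7000,0,-5000,0,0,-7000,0,-5000,0,0,-7000,0,-5000,0,0,-7000,0,-5000,0,0,-7000,0,-5000,0,0,-7000,0,-5000,0]}}

```text
time: 10.8
tool_pos: [799.5, 12.9, 371.1]
tcp_rot: [3.139, 0.129, 3.109]
contact_force: [1.4, -1.1, -0.5]
grip_width: 91.8
```

```bash
python3 -c "
from h import *
rel([])"
```

```text
t 10.80 tcp [799.5  12.9 371.1] rpy° [179.86   7.39 178.16] F [ 1.4 -1.1 -0.5] w 91.8 q [-0.083  0.952  0.037  0.01   2.024 -1.617]
```

Call:
{"op": "arm_command", "data": {"increments": [0,-7000,0,-5000,0,0,-7000,0,-5000,0,0,-7000,0,-5000,0,0,-7000,0,-5000,0,0,-7000,0,-5000,0,0,-7000,0,-5000,0,0,-7000,0,-5000,0,0,-7000,0,-5000,0,0,-7000,0,-5000,0,0,-7000,0,-5000,0,0,-7000,0,-5000,0,0,-7000,0,-5000,0]}}

```text
time: 12.3
tool_pos: [759.9, -6.3, 452.2]
tcp_rot: [3.138, 0.175, 3.109]
contact_force: [0.4, 0.5, -0.5]
grip_width: 91.8
```

```bash
python3 -c "
from h import *
rel([])"
```

```text
t 12.30 tcp [759.9  -6.3 452.2] rpy° [179.8   10.03 178.15] F [ 0.4  0.5 -0.5] w 91.8 q [-0.117  0.843  0.037  0.021  2.087 -1.643]
```

Call:
{"op": "arm_command", "data": {"increments": [0,-7000,0,0,0,0,-7000,0,0,0]}}

```text
time: 12.55
tool_pos: [802.1, -9.4, 415.7]
tcp_rot: [3.137, 0.219, 3.109]
contact_force: [0.1, -0.5, -0.4]
grip_width: 92.1
```

Call:
{"op": "arm_command", "data": {"increments": [0,-7000,0,0,0,0,-7000,0,0,0,0,-7000,0,0,0]}}

```text
time: 12.92
tool_pos: [848.0, -13.3, 368.7]
tcp_rot: [3.136, 0.264, 3.109]
contact_force: [-0.2, -0.3, 0.7]
grip_width: 91.9
```

Call:
{"op": "arm_command", "data": {"increments": [0,-7000,0,0,0]}}

```text
time: 13.05
tool_pos: [866.8, -14.6, 360.4]
tcp_rot: [3.136, 0.303, 3.109]
contact_force: [1.0, 0.0, 0.6]
grip_width: 91.7
```

Call:
{"op": "arm_command", "data": {"increments": [0,-7000,0,0,0,0,-7000,0,0,0,0,-7000,0,0,0,0,-7000,0,0,0]}}

```text
time: 13.55
tool_pos: [902.5, -18.3, 329.0]
tcp_rot: [3.135, 0.356, 3.108]
contact_force: [-0.2, -0.7, 0.6]
grip_width: 91.7
```

Call:
{"op": "arm_command", "data": {"increments": [0,-7000,0,-1500,0]}}

```text
time: 13.68
tool_pos: [912.0, -19.3, 338.0]
tcp_rot: [3.134, 0.395, 3.108]
contact_force: [0.2, 0.1, -0.1]
grip_width: 92.2
```

Call:
{"op": "arm_command", "data": {"increments": [0,-7000,0,-1500,0]}}

```text
time: 13.8
tool_pos: [920.2, -20.0, 354.9]
tcp_rot: [3.134, 0.443, 3.108]
contact_force: [-0.1, -0.3, 1.4]
grip_width: 91.9
```

Call:
{"op": "arm_command", "data": {"increments": [0,-7000,0,-1500,0]}}

```text
time: 13.92
tool_pos: [927.1, -20.8, 370.4]
tcp_rot: [3.133, 0.485, 3.107]
contact_force: [0.3, -0.1, 0.2]
grip_width: 91.7
```

Call:
{"op": "arm_command", "data": {"increments": [0,-7000,0,-1500,0]}}

```text
time: 14.05
tool_pos: [932.9, -21.5, 386.1]
tcp_rot: [3.133, 0.525, 3.107]
contact_force: [-0.6, 0.4, -0.2]
grip_width: 92.1
```

Call:
{"op": "arm_command", "data": {"increments": [0,-7000,0,-1500,0]}}

```text
time: 14.18
tool_pos: [937.6, -22.2, 403.2]
tcp_rot: [3.132, 0.565, 3.106]
contact_force: [-0.4, -0.3, -0.2]
grip_width: 91.3
```

Call:
{"op": "arm_command", "data": {"increments": [0,-7000,0,-1500,0]}}

```text
time: 14.3
tool_pos: [941.3, -22.9, 421.8]
tcp_rot: [3.132, 0.605, 3.106]
contact_force: [0.4, -0.6, 0.3]
grip_width: 91.8
```

Call:
{"op": "arm_command", "data": {"increments": [0,-7000,0,-1500,0]}}

```text
time: 14.42
tool_pos: [943.8, -23.5, 441.9]
tcp_rot: [3.131, 0.645, 3.105]
contact_force: [-0.2, 0.1, 0.2]
grip_width: 91.7
```

Call:
{"op": "arm_command", "data": {"increments": [0,-7000,0,-1500,0]}}

```text
time: 14.55
tool_pos: [945.1, -24.0, 463.2]
tcp_rot: [3.13, 0.685, 3.105]
contact_force: [0.6, -0.1, -0.3]
grip_width: 91.8
```

Call:
{"op": "arm_command", "data": {"increments": [0,-7000,0,-1500,0]}}

```text
time: 14.68
tool_pos: [945.1, -24.6, 485.5]
tcp_rot: [3.13, 0.724, 3.104]
contact_force: [0.5, 0.1, -0.1]
grip_width: 91.7
```

Run:
```python
from h import *
o=sensors.get_obs(); R=Ro.from_euler("xyz",o["tcp_rot"]).as_matrix(); print(R.round(3))
rel([(560,-150,400),(330,-302,250)])
```

```text
[[-0.749  0.029  0.662]
 [ 0.028  1.    -0.013]
 [-0.663  0.009 -0.749]]
t 14.68 tcp [945.1 -24.6 485.5] rpy° [179.32  41.49 177.86] F [ 0.5  0.1 -0.1] w 91.7 q [-0.132  0.902  0.037  0.075  1.482 -1.648]
(560, -150, 400) -> [ 341.4 -137.5 -189.5]
(330, -302, 250) -> [ 608.7 -297.5 -227.6]
```

```bash
python3 -c "
from h import *
rel([(500,-250,250),(368,-301,108)])"
```

```text
t 14.68 tcp [945.1 -24.6 485.5] rpy° [179.32  41.49 177.86] F [ 0.5  0.1 -0.1] w 91.7 q [-0.132  0.902  0.037  0.075  1.482 -1.648]
(500, -250, 250) -> [ 482.9 -240.6 -115.6]
(368, -301, 108) -> [ 674.4 -296.7  -96. ]
```

Call:
{"op": "arm_command", "data": {"increments": [0,483,-241,-116,0,0,483,-241,-116,0,0,483,-241,-116,0,0,483,-241,-116,0,0,483,-241,-116,0,0,483,-241,-116,0,0,483,-241,-116,0,0,483,-241,-116,0,0,483,-241,-116,0,0,483,-241,-116,0,0,674,-297,-96,0,0,674,-297,-96,0,0,674,-297,-96,0,0,674,-297,-96,0,0,674,-297,-96,0,0,674,-297,-96,0]}}

```text
time: 16.68
tool_pos: [432.5, -280.4, 202.8]
tcp_rot: [3.112, 0.628, 3.054]
contact_force: [0.4, 0.3, -0.3]
grip_width: 92.0
```

Run:
```python
from h import *
rel([(441,-302.8,26)])
o=sensors.get_obs(); im=imaging.capture('wrist'); cv2.imwrite('pics/w4.png',im)
for a,c,b in blobs(im,(5,150,80),(16,255,255),40):
    u,v,w,h=b; print(a,c,b, onz(cam('wrist',o),(u+w/2-.5,v+h/2-.5),64))
```

```text
t 16.68 tcp [ 432.5 -280.4  202.8] rpy° [178.29  35.98 174.99] F [ 0.4  0.3 -0.3] w 92.0 q [-1.048  0.162  2.044  0.818  0.751 -3.105]
(441, -302.8, 26) -> [ 95.5 -26.  148.5]
832 [284.7  85.3] [254  63  62  49] [ 428.38980443 -302.32438892   64.        ]
```

View pics/w4.png

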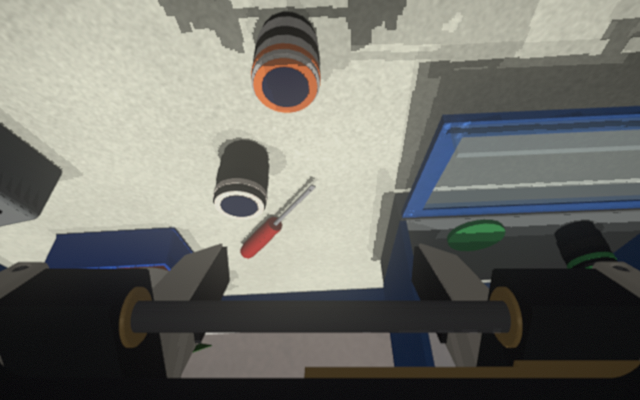

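Wrist view confirms the lens at (428.4,-302.3); gripping region clear. But q6 ran to its limit. I'll fit a small kinematic model from logged poses to plan feasible orientation.

```bash
cat > kin.py <<'E'
import numpy as np
from scipy.spatial.transform import Rotation as Ro
from scipy.optimize import least_squares
r=np.radians
D=[([1.136,.343,1.525,0,1.275,-.146],[149.3,502.9,226.1],[-179.92,-.01,163.46]),
([-.181,.366,1.473,0,1.305,-1.72],[539.5,-21.2,232.2],[179.96,-.08,178.15]),
([-.165,.479,1.298,0,1.365,-1.704],[599.9,-22.7,231],[180,.02,178.15]),
([-.213,.133,1.591,0,1.413,-1.752],[442.7,-17.8,302.6],[-179.96,.23,178.15]),
([-.238,.337,.117,.008,2.655,-1.769],[393.7,-15.8,703.3],[-179.83,1.86,178.15]),
([-.029,.446,.781,-.003,1.889,-1.57],[601.4,57.8,446.1],[-179.82,1.5,178.2]),
([-.058,1.033,.037,.002,1.99,-1.596],[819,29.7,306.7],[180,4.67,178.16]),
([-.083,.952,.037,.01,2.024,-1.617],[799.5,12.9,371.1],[179.86,7.39,178.16]),
([-.117,.843,.037,.021,2.087,-1.643],[759.9,-6.3,452.2],[179.8,10.03,178.15]),
([-.132,.902,.037,.075,1.482,-1.648],[945.1,-24.6,485.5],[179.32,41.49,177.86]),
([-1.048,.162,2.044,.818,.751,-3.105],[432.5,-280.4,202.8],[178.29,35.98,174.99])]
def fk(q,p):
    h,a,L2,ex,L3,d,T,c,wx,s4=p
    z=lambda t:Ro.from_euler("z",t); y=lambda t:Ro.from_euler("y",t)
    R2=z(q[0])*y(q[1]); R3=R2*y(q[2]); R4=R3*z(s4*q[3]); R5=R4*y(q[4]); R6=R5*z(q[5]+c)
    return z(q[0]).apply([a,d,h])+R2.apply([0,0,L2])+R3.apply([ex,0,L3])+R5.apply([wx,0,T]),R6
def res(p):
    e=[]
    for q,x,w in D:
        X,R=fk(q,p); e+=list(X-x)+list(200*(R.inv()*Ro.from_euler("xyz",r(w))).as_rotvec())
    return e
def fit():
    best=None
    for c in (0,1.57,3.14,-1.57):
        for s in(1,):
            f=least_squares(res,[300,0,350,0,350,76,250,c,0,s])
            if best is None or f.cost<best.cost: best=f
    return best
E
python3 -c "
from kin import *
f=fit(); print(f.x.round(2),f.cost); print(np.round(np.reshape(f.fun,(-1,6)),1)); np.save('p.npy',f.x)"
```

```text
[ 2.2319e+02 -5.0000e-02  5.0600e+02  4.6460e+01  3.7931e+02  7.6320e+01
  3.1812e+02  1.5700e+00 -4.4000e-01  1.0000e+00] 0.5527068735558289
[[ 0.2  0.1 -0.   0.  -0.  -0. ]
 [-0.3  0.1  0.  -0.1 -0.2  0.1]
 [-0.2  0.2 -0.   0.  -0.2  0.1]
 [ 0.3  0.1  0.2 -0.   0.1  0.1]
 [-0.1  0.1  0.  -0.   0.  -0.1]
 [ 0.1  0.2 -0.3  0.1 -0.1  0.1]
 [ 0.  -0.2  0.  -0.1  0.   0. ]
 [ 0.1  0.  -0.2  0.  -0.   0. ]
 [-0.1 -0.3  0.3  0.   0.1 -0.2]
 [ 0.1  0.1 -0.1  0.1 -0.  -0.1]
 [-0.1 -0.1 -0.   0.  -0.  -0.1]]
```

```bash
cat >> kin.py <<'E'
lo=np.array([-2.53,-.77,.04,-1,.28,-3.11]); hi=np.array([2.53,2.02,2.7,4.14,2.66,3.11])
def Rt(al,az,flip=0):  # tilt, azimuth deg; y horizontal; tool x back to robot unless flip
    return Ro.from_euler("z",r(az))*Ro.from_euler("xyz",[np.pi,r(al),np.pi])*Ro.from_euler("z",np.pi*flip)
def ik(pos,R,p,seeds=6):
    best=None; rng=np.random.default_rng(0)
    for k in range(seeds):
        q0=lo+(hi-lo)*rng.uniform(.2,.8,6); q0[0]=np.arctan2(pos[1],pos[0])
        def e(q):
            X,Q=fk(q,p); return np.r_[X-pos,300*(R.inv()*Q).as_rotvec()]
        f=least_squares(e,np.clip(q0,lo+.01,hi-.01),bounds=(lo,hi))
        if best is None or f.cost<best.cost: best=f
        if best.cost<1e-3: break
    return best.x,np.sqrt(2*best.cost)
E
python3 - <<'E'
from kin import *
p=np.load('p.npy'); np.set_printoptions(precision=2,suppress=True)
for fl in(0,1):
  for al in(35,42):
    for az in(-2,-12,-20,-28):
        R=Rt(al,az,fl); z=R.apply([0,0,1])
        G=np.array([428.4,-302.3,40]); P=np.array([687,-85,92]) 
        out=[]
        for g in(G,G-110*z,P,P-[150,0,-60],[441,-17,80]):
            q,c=ik(np.array(g)+19*z,R,p); out.append((round(c,1),q))
        print(fl,al,az,[o[0] for o in out],out[0][1],out[1][1],out[2][1])
E
```

```text
0 35 -2 [np.float64(0.0), np.float64(0.0), np.float64(8.4), np.float64(1.6), np.float64(0.0)] [-1.05  0.57  2.15  1.45  0.51  2.36] [-1.21  0.31  2.19  1.03  0.66  2.7 ] [-0.31  0.6   1.75  0.64  0.28 -2.43]
0 35 -12 [np.float64(0.0), np.float64(0.0), np.float64(18.1), np.float64(19.9), np.float64(2.3)] [-1.    0.55  2.2   1.73  0.43  2.28] [-1.14  0.26  2.26  1.17  0.52  2.76] [-0.24  0.6   1.71  0.07  0.28 -1.66]
0 35 -20 [np.float64(0.0), np.float64(0.0), np.float64(13.5), np.float64(20.9), np.float64(1.9)] [-0.95  0.54  2.23  2.    0.37  2.17] [-1.07  0.24  2.31  1.3   0.4   2.81] [-0.18  0.61  1.71 -0.4   0.28 -1.05]
0 35 -28 [np.float64(0.0), np.float64(1.0), np.float64(0.0), np.float64(9.1), np.float64(0.0)] [-0.89  0.54  2.25  2.33  0.32  2.02] [-0.98  0.22  2.33  1.45  0.28  2.85] [-0.15  0.62  1.73 -0.75  0.28 -0.56]
0 42 -2 [np.float64(0.0), np.float64(0.0), np.float64(17.7), np.float64(0.5), np.float64(0.0)] [-1.12  0.61  2.21  1.68  0.64  2.06] [-1.32  0.36  2.27  1.27  0.74  2.35] [-0.35  0.61  1.89  1.93  0.28  2.54]
0 42 -12 [np.float64(0.0), np.float64(0.0), np.float
[... 1561 characters left out ...]
0.36  2.27  1.27  0.74 -0.79] [-0.35  0.61  1.89  1.93  0.28 -0.61]
1 42 -12 [np.float64(0.0), np.float64(0.0), np.float64(31.1), np.float64(20.8), np.float64(0.0)] [-1.06  0.6   2.27  2.    0.59 -1.2 ] [-1.25  0.31  2.37  1.52  0.62 -0.84] [-0.26  0.63  1.96  2.96  0.28 -1.43]
1 42 -20 [np.float64(0.0), np.float64(0.0), np.float64(29.5), np.float64(23.8), np.float64(0.0)] [-1.    0.59  2.31  2.27  0.56 -1.3 ] [-1.17  0.29  2.42  1.78  0.52 -0.92] [-0.16  0.64  1.92  3.79  0.28 -2.08]
1 42 -28 [np.float64(0.0), np.float64(0.0), np.float64(22.1), np.float64(14.8), np.float64(0.0)] [-0.93  0.59  2.33  2.56  0.54 -1.39] [-1.05  0.27  2.46  2.13  0.43 -1.04] [-0.14  0.64  1.89  4.14  0.28 -2.3 ]
```

Run:
```python
from kin import *
p=np.load('p.npy'); np.set_printoptions(precision=2,suppress=True)
print("case az -1.8; residual place / approach-out / pick ; q4,q5 place")
for al in(26,30,34,45,50,55,60,65):
  for az in(-25,-15,-2,10):
    R=Rt(al,az,1); z=R.apply([0,0,1]); o=[]
    for g in([428.4,-302.3,42],[430,-302,160],[687,-85,94],[687,-85,110],[620,-85,125],[540,-100,180],[500,-200,180]):
        q,c=ik(np.array(g)+19*z,R,p,4); o.append((c,q))
    print(al,az,[round(c,1) for c,_ in o],o[0][1],o[2][1],o[5][1])
```

```text
case az -1.8; residual place / approach-out / pick ; q4,q5 place
26 -25 [np.float64(15.1), np.float64(0.0), np.float64(0.0), np.float64(0.0), np.float64(0.0), np.float64(0.0), np.float64(0.0)] [-0.9   0.5   2.1   0.96  0.28  0.2 ] [-0.19  0.62  1.62 -0.24  0.47  2.01] [-0.29  0.28  1.93 -0.14  0.49  1.83]
26 -15 [np.float64(0.0), np.float64(0.0), np.float64(0.0), np.float64(0.0), np.float64(0.0), np.float64(0.0), np.float64(0.0)] [-0.92  0.52  2.11  1.08  0.31 -0.09] [-0.23  0.61  1.64 -0.04  0.44  1.63] [-0.34  0.27  1.94  0.08  0.48  1.43]
26 -2 [np.float64(0.0), np.float64(0.0), np.float64(0.0), np.float64(0.0), np.float64(0.0), np.float64(0.0), np.float64(0.0)] [-0.97  0.53  2.06  0.97  0.44 -0.23] [-0.28  0.61  1.64  0.24  0.46  1.13] [-0.41  0.27  1.94  0.32  0.53  0.95]
26 10 [np.float64(0.0), np.float64(0.0), np.float64(0.0), np.float64(0.0), np.float64(0.0), np.float64(0.0), np.float64(0.0)] [-1.    0.55  2.01  0.86  0.56 -0.34] [-0.33  0.62  1.62  0.42  0.54  0.74] [-0.47  0.28  1.91  0.47  0.62  0.59]
30 -25 [np.float64(11.7), np.float64(0.0), np.float64(0.0), np.float64(0
[... 5972 characters left out ...]
.0), np.float64(0.0), np.float64(0.0), np.float64(0.0), np.float64(0.0), np.float64(0.0), np.float64(0.0)] [-1.22  0.92  2.44  2.25  1.27 -1.76] [-0.22  0.74  2.08  3.2   0.81 -1.59] [-0.38  0.43  2.44  2.99  0.86 -1.53]
65 -2 [np.float64(0.0), np.float64(0.0), np.float64(0.0), np.float64(0.0), np.float64(0.0), np.float64(0.0), np.float64(0.0)] [-1.31  0.88  2.31  1.89  1.15 -1.63] [-0.36  0.74  2.08  2.74  0.84 -1.44] [-0.6   0.43  2.42  2.47  0.9  -1.38]
65 10 [np.float64(0.0), np.float64(0.0), np.float64(0.0), np.float64(0.0), np.float64(0.0), np.float64(0.0), np.float64(0.0)] [-1.34  0.87  2.18  1.58  1.13 -1.46] [-0.48  0.75  2.03  2.33  0.87 -1.29] [-0.74  0.45  2.36  2.05  0.95 -1.24]
```

Run:
```python
from h import *
rel([(750,-30,520)])
from kin import *
p=np.load('p.npy'); o=sensors.get_obs(); R=Ro.from_euler("xyz",o["tcp_rot"]); z=R.as_matrix()[:,2]; print("z",z.round(3),"az",np.degrees(np.arctan2(z[1],z[0])),"tilt",np.degrees(np.arccos(-z[2])))
for pt in([600,-150,380],[750,-30,520]):
    print(ik(np.array(pt),R*Ro.from_euler("z",np.pi),p))
# jaw-level spin: spin that makes tool y horizontal
y=R.as_matrix()[:,1]; x=R.as_matrix()[:,0]; print("level spin", np.degrees(np.arctan2(-y[2],-x[2])) , y[2],x[2])
```

```text
t 16.73 tcp [ 432.4 -280.5  202.7] rpy° [178.29  35.96 174.97] F [ 0.2 -1.   0.7] w 91.7 q [-1.049  0.162  2.044  0.818  0.751 -3.105]
(750, -30, 520) -> [-424.6  279.7  -75.6]
z [ 0.587 -0.022 -0.809] az -2.1169181087287376 tilt 35.99715090760859
(array([-0.50864696,  0.11584281,  1.56717024,  0.34366708,  0.91364155,
        1.00502759]), np.float64(1.755064809492445e-13))
(array([-0.17678663,  0.37450849,  0.85548973,  0.08528984,  1.28895974,
        1.47473172]), np.float64(1.4386370132390267e-13))
level spin -2.3582270433182284 0.024184065836399964 -0.5872472581963867
```

Call:
{"op": "arm_command", "data": {"increments": [0,-48,31,-8,10,0,-95,62,-16,20,0,-142,93,-25,30,0,-190,124,-33,40,0,-237,155,-42,50,0,-284,186,-50,60,0,-331,217,-59,70,0,-378,248,-67,80,0,-425,280,-76,90,0,-425,280,-76,100,0,-425,280,-76,110,0,-425,280,-76,120,0,-425,280,-76,130,0,-425,280,-76,140,0,-425,280,-76,150,0,-425,280,-76,160,0,-425,280,-76,170,0,-425,280,-76,177.6]}}

```text
time: 18.98
tool_pos: [750.1, -29.6, 520.2]
tcp_rot: [2.994, -0.612, 0.218]
contact_force: [0.8, -0.1, -0.1]
grip_width: 91.9
```

Run:
```python
from h import *
rel([(850,-34,520)])
```

```text
t 18.98 tcp [750.1 -29.6 520.2] rpy° [171.52 -35.08  12.5 ] F [ 0.8 -0.1 -0.1] w 91.9 q [-0.176  0.375  0.853  0.086  1.292  1.226]
(850, -34, 520) -> [78.9 17.5 58.9]
```

Call:
{"op": "arm_command", "data": {"increments": [0,40,9,30,6,0,79,17,59,11.9,0,79,17,59,11.9]}}

```text
time: 19.35
tool_pos: [854.7, -33.9, 510.0]
tcp_rot: [3.139, -0.617, -0.031]
contact_force: [0.5, 0.6, -1.2]
grip_width: 91.6
```

Call:
{"op": "arm_command", "data": {"increments": [0,7000,0,-1000,0,0,7000,0,-1000,0,0,7000,0,-1000,0]}}

```text
time: 19.73
tool_pos: [873.4, -33.0, 554.0]
tcp_rot: [3.136, -0.677, -0.028]
contact_force: [0.5, 0.2, -0.2]
grip_width: 91.7
```

Call:
{"op": "arm_command", "data": {"increments": [0,7000,0,-1000,0]}}

```text
time: 19.85
tool_pos: [879.0, -32.9, 570.3]
tcp_rot: [3.136, -0.724, -0.028]
contact_force: [0.1, 0.5, -0.1]
grip_width: 91.6
```

Call:
{"op": "arm_command", "data": {"increments": [0,7000,0,-1000,0]}}

```text
time: 19.98
tool_pos: [883.2, -32.7, 586.4]
tcp_rot: [3.135, -0.767, -0.028]
contact_force: [0.6, 0.6, 0.7]
grip_width: 91.5
```

Call:
{"op": "arm_command", "data": {"increments": [0,7000,0,-1000,0]}}

```text
time: 20.1
tool_pos: [885.9, -32.6, 602.3]
tcp_rot: [3.135, -0.807, -0.028]
contact_force: [0.4, 0.5, 0.4]
grip_width: 91.4
```

```bash
cat >> h.py <<'E'
def ori():
    o=sensors.get_obs(); M=Ro.from_euler("xyz",o["tcp_rot"]).as_matrix(); z=M[:,2]
    print("tilt %.1f az %.1f level %.2f"%(np.degrees(np.arccos(-z[2])),np.degrees(np.arctan2(z[1],z[0])),np.degrees(np.arctan(M[2,1]/M[2,0]))))
E
python3 -c "
from h import *
rel([]);ori()"
```

```text
t 20.10 tcp [885.9 -32.6 602.3] rpy° [179.61 -46.24  -1.59] F [0.4 0.5 0.4] w 91.4 q [-0.153  0.759  0.037  0.084  1.541  1.481]
tilt 46.2 az -2.1 level 0.37
```

Call:
{"op": "arm_command", "data": {"increments": [0,7000,0,0,0]}}

```text
time: 20.23
tool_pos: [892.8, -32.5, 614.9]
tcp_rot: [3.134, -0.85, -0.027]
contact_force: [-0.4, 1.0, -0.1]
grip_width: 91.6
```

Call:
{"op": "arm_command", "data": {"increments": [0,7000,0,0,0]}}

```text
time: 20.35
tool_pos: [898.7, -32.5, 626.5]
tcp_rot: [3.134, -0.888, -0.027]
contact_force: [-0.4, 0.5, 0.2]
grip_width: 91.8
```

Call:
{"op": "arm_command", "data": {"increments": [0,7000,0,0,0]}}

```text
time: 20.48
tool_pos: [902.6, -32.4, 640.7]
tcp_rot: [3.134, -0.928, -0.027]
contact_force: [0.8, 0.4, -0.2]
grip_width: 91.8
```

Call:
{"op": "arm_command", "data": {"increments": [0,7000,0,0,0]}}

```text
time: 20.6
tool_pos: [904.6, -32.1, 656.9]
tcp_rot: [3.133, -0.969, -0.026]
contact_force: [-0.1, -0.0, -0.9]
grip_width: 91.7
```

Run:
```python
from h import *
from kin import *
p=np.load('p.npy'); np.set_printoptions(precision=2,suppress=True)
ori(); rel([])
R=Ro.from_euler("xyz",sensors.get_obs()["tcp_rot"]); z=R.apply([0,0,1])
G=np.array([428.4,-302.3,40]); T=G+19*z
H=T-110*z
print("T",T.round(1),"H",H.round(1))
a=sensors.get_obs()["tool_pos"]
mid=np.array([520,-230,330.])
for A,B in((a,mid),(mid,H),(H,T)):
    rel([B.round(1)])
    for t in(.25,.5,.75,1): print(*ik(A+(B-A)*t,R,p,8))
```

```text
tilt 55.5 az -2.1 level 0.34
t 20.60 tcp [904.6 -32.1 656.9] rpy° [179.5  -55.5   -1.51] F [-0.1 -0.  -0.9] w 91.7 q [-0.15  0.74  0.04  0.1   1.4   1.48]
T [ 444.  -302.9   29.2] H [ 353.5 -299.5   91.5]
t 20.60 tcp [904.6 -32.1 656.9] rpy° [179.5  -55.5   -1.51] F [-0.1 -0.  -0.9] w 91.7 q [-0.15  0.74  0.04  0.1   1.4   1.48]
[ 520. -230.  330.] -> [-484.2  209.  -125.6]
[-0.27  0.34  0.97  0.25  0.89  1.28] 5.164213886238306e-13
[-0.43  0.16  1.42  0.51  0.7   0.93] 2.798599059907131e-13
[-0.64  0.06  1.76  0.88  0.65  0.42] 2.604294861786228e-13
[-0.93  0.03  2.02  1.19  0.77 -0.11] 1.9304444338227492e-13
t 20.60 tcp [904.6 -32.1 656.9] rpy° [179.5  -55.5   -1.51] F [-0.1 -0.  -0.9] w 91.7 q [-0.15  0.74  0.04  0.1   1.4   1.48]
[ 353.5 -299.5   91.5] -> [-774.   282.9 -125.6]
[-1.07  0.09  2.16  1.33  0.82 -0.43] 2.0404017146633956e-13
[-1.22  0.2   2.27  1.44  0.88 -0.74] 2.1021782287466624e-13
[-1.37  0.36  2.35  1.5   0.93 -1.05] 1.1429345431286578e-11
[-1.52  0.56  2.39  1.52  0.96 -1.34] 2.32000754137374e-13
t 20.60 tcp [904.6 -32.1 656.9] rpy° [179.5  -55.5   -1.51] F [-0.1 -0.  -0.9] w 91.7 q [-0.15  0.74  0.04  0.1   1.4   1.48]
[ 444.  -302.9   29.2] -> [-774.1  283.   -15.7]
[-1.44  0.61  2.38  1.62  0.95 -1.39] 1.9086449309262535e-13
[-1.37  0.66  2.35  1.72  0.94 -1.42] 2.360856784076585e-13
[-1.3   0.71  2.32  1.8   0.94 -1.45] 2.2072375601487703e-13
[-1.24  0.75  2.29  1.87  0.94 -1.47] 1.6516620600140814e-13
```

Call:
{"op": "arm_command", "data": {"increments": [0,-484,209,-126,0.3,0,-484,209,-126,0.3,0,-484,209,-126,0.3,0,-484,209,-126,0.3,0,-484,209,-126,0.3,0,-484,209,-126,0.3,0,-484,209,-126,0.3,0,-484,209,-126,0.3,0,-484,209,-126,0.3,0,-484,209,-126,0.3,0,-774,283,-126,0.3,0,-774,283,-126,0.3,0,-774,283,-126,0.3,0,-774,283,-126,0.3,0,-774,283,-126,0.3,0,-774,283,-126,0.3,0,-774,283,-126,0.3,0,-774,283,-126,0.3]}}

```text
time: 22.85
tool_pos: [352.4, -299.4, 93.7]
tcp_rot: [3.133, -0.967, -0.028]
contact_force: [0.2, -0.6, -0.3]
grip_width: 91.8
```

Run:
```python
from h import *
ori(); z=Ro.from_euler("xyz",sensors.get_obs()["tcp_rot"]).apply([0,0,1])
rel([(np.array([428.4,-302.3,40])+19*z).round(1)])
```

```text
tilt 55.4 az -2.2 level 0.32
t 22.85 tcp [ 352.4 -299.4   93.7] rpy° [179.53 -55.38  -1.6 ] F [ 0.2 -0.6 -0.3] w 91.8 q [-1.521  0.546  2.393  1.517  0.963 -1.33 ]
[ 444.  -302.9   29.2] -> [ -1.   -0.  112.1]
```

Call:
{"op": "arm_command", "data": {"increments": [0,0,0,40,0,0,-1,0,80,0,0,-1,0,112,0,0,-1,0,112,0,0.6,-1,0,112,0,0.6,-1,0,112,0,0.6,-1,0,112,0,0.6,-1,0,112,0,0.6,-1,0,112,0,0.6,-1,0,112,0,0.6,-1,0,112,0]}}

```text
time: 24.22
tool_pos: [443.1, -303.1, 27.8]
tcp_rot: [3.14, -0.967, -0.036]
contact_force: [-3.4, -0.7, 3.2]
grip_width: 49.6
```

Run:
```python
from h import *
from kin import *
p=np.load('p.npy'); np.set_printoptions(precision=2,suppress=True)
ori(); R=Ro.from_euler("xyz",sensors.get_obs()["tcp_rot"]); z=R.apply([0,0,1])
c=r(-1.79); C=lambda x,y,zz: np.array([752.6+x*np.cos(c)-y*np.sin(c),-27.3+x*np.sin(c)+y*np.cos(c),zz])
a=sensors.get_obs()["tool_pos"]
# tcp offset to lens axis/bottom at grasp
off=a-np.array([428.4,-302.3,0]); print("off",off)
W=[a+[0,0,60],C(-350,-100,150)+off,C(-330,-60,140)+off,C(-200,-58,85)+off,C(-63,-58,72)+off,C(-63,-58,52)+off]
prev=a
for w in W:
    rel([w.round(1)]); print("   d %.0f"%np.linalg.norm(w-prev), [ (ik(prev+(w-prev)*t,R,p,8)) for t in(.5,1)]); prev=w
```

```text
tilt 55.4 az -2.1 level 0.06
off [14.7  -0.84 27.82]
t 24.23 tcp [ 443.1 -303.1   27.8] rpy° [179.92 -55.39  -2.05] F [-3.4 -0.7  3.2] w 49.6 q [-1.24  0.76  2.29  1.88  0.94 -1.47]
[ 443.1 -303.1   87.8] -> [ 49.4   0.  -34.1]
   d 60 [(array([-1.24,  0.67,  2.29,  1.81,  0.91, -1.36]), np.float64(2.0722851932721873e-13)), (array([-1.24,  0.58,  2.28,  1.74,  0.89, -1.24]), np.float64(3.5866129506279616e-13))]
t 24.23 tcp [ 443.1 -303.1   27.8] rpy° [179.92 -55.39  -2.05] F [-3.4 -0.7  3.2] w 49.6 q [-1.24  0.76  2.29  1.88  0.94 -1.47]
[ 414.4 -117.2  177.8] -> [ 103.4 -184.6 -114.5]
   d 209 [(array([-1.17,  0.39,  2.48,  1.81,  0.87, -1.25]), np.float64(2.4014229685060846e-13)), (array([-1.03,  0.12,  2.61,  1.83,  0.8 , -1.09]), np.float64(1.6878274479157663e-13))]
t 24.23 tcp [ 443.1 -303.1   27.8] rpy° [179.92 -55.39  -2.05] F [-3.4 -0.7  3.2] w 49.6 q [-1.24  0.76  2.29  1.88  0.94 -1.47]
[435.6 -77.8 167.8] -> [ 106.4 -224.8  -92.6]
   d 46 [(array([-0.92,  0.15,  2.62,  1.99,  0.77, -1.15]), np.float64(9.848604749142884e-14)), (array([-0.79,  0.17,  2.63,  2.15,  0.74, -1.2
[... 424 characters left out ...]
03.1   27.8] rpy° [179.92 -55.39  -2.05] F [-3.4 -0.7  3.2] w 49.6 q [-1.24  0.76  2.29  1.88  0.94 -1.47]
[702.5 -84.1  99.8] -> [ 202.1 -228.4  165.7]
   d 138 [(array([-0.39,  0.55,  2.19,  2.6 ,  0.6 , -1.33]), np.float64(2.7127359459048312e-12)), (array([-0.34,  0.62,  2.01,  2.6 ,  0.49, -1.26]), np.float64(1.8364427937153383e-13))]
t 24.23 tcp [ 443.1 -303.1   27.8] rpy° [179.92 -55.39  -2.05] F [-3.4 -0.7  3.2] w 49.6 q [-1.24  0.76  2.29  1.88  0.94 -1.47]
[702.5 -84.1  79.8] -> [ 185.6 -228.4  177.1]
   d 20 [(array([-0.34,  0.64,  2.01,  2.62,  0.51, -1.29]), np.float64(2.1840152323148255e-13)), (array([-0.34,  0.67,  2.01,  2.64,  0.54, -1.31]), np.float64(1.87694602648808e-13))]
```

Run:
```python
from h import *
from kin import *
p=np.load('p.npy'); np.set_printoptions(precision=2,suppress=True)
R=Ro.from_euler("xyz",sensors.get_obs()["tcp_rot"]); off=np.array([14.7,-.84,27.8])
for w in([428.4,-302.3,60],[500,-200,150],[560,-85,110]):
    w=np.array(w)+off; rel([w.round(1)]); print(ik(w,R,p,8))
```

```text
t 24.23 tcp [ 443.1 -303.1   27.8] rpy° [179.92 -55.39  -2.05] F [-3.4 -0.7  3.2] w 49.6 q [-1.24  0.76  2.29  1.88  0.94 -1.47]
[ 443.1 -303.1   87.8] -> [ 49.4   0.  -34.1]
(array([-1.24,  0.58,  2.28,  1.74,  0.89, -1.24]), np.float64(2.030101076040352e-13))
t 24.23 tcp [ 443.1 -303.1   27.8] rpy° [179.92 -55.39  -2.05] F [-3.4 -0.7  3.2] w 49.6 q [-1.24  0.76  2.29  1.88  0.94 -1.47]
[ 514.7 -200.8  177.8] -> [ 162.  -104.8  -29.5]
(array([-0.89,  0.3 ,  2.29,  1.83,  0.7 , -0.91]), np.float64(2.592488527527697e-13))
t 24.23 tcp [ 443.1 -303.1   27.8] rpy° [179.92 -55.39  -2.05] F [-3.4 -0.7  3.2] w 49.6 q [-1.24  0.76  2.29  1.88  0.94 -1.47]
[574.7 -85.8 137.8] -> [ 160.8 -222.    39.1]
(array([-0.48,  0.42,  2.32,  2.49,  0.62, -1.28]), np.float64(9.035291704190639e-14))
```

Call:
{"op": "arm_command", "data": {"increments": [0.6,16,0,-11,0,0.6,32,0,-22,0,0.6,49,0,-34,0,0.6,49,0,-34,0,0.6,77,-26,-33,0,0.6,105,-52,-32,0,0.6,134,-78,-31,0,0.6,162,-105,-30,0,0.6,162,-134,-13,0,0.6,161,-163,5,0,0.6,161,-192,22,0,0.6,161,-222,39,0,0.6,161,-222,39,0,0.6,161,-222,39,0]}}

```text
time: 25.98
tool_pos: [574.3, -85.5, 136.8]
tcp_rot: [3.141, -0.964, -0.036]
contact_force: [-0.2, -1.4, -1.9]
grip_width: 49.3
```

Run:
```python
from h import *
ori(); c=np.radians(-1.79); C=lambda x,y,zz: np.array([752.6+x*np.cos(c)-y*np.sin(c),-27.3+x*np.sin(c)+y*np.cos(c),zz])
off=np.array([14.7,-.84,27.8])
rel([(C(*w)+off).round(1) for w in((-130,-58,75),(-63,-58,72),(-63,-58,56),(-63,-58,50))])
o=sensors.get_obs(); im=imaging.capture('wrist'); s=imaging.capture('scene')
cv2.imwrite('pics/w5.png',np.vstack([im,s[100:300,200:520].repeat(2,0).repeat(2,1)])[:,:])
```

```text
tilt 55.2 az -2.1 level 0.02
t 25.98 tcp [574.3 -85.5 136.8] rpy° [179.97 -55.24  -2.05] F [-0.2 -1.4 -1.9] w 49.3 q [-0.478  0.419  2.317  2.487  0.615 -1.275]
[635.6 -82.1 102.8] -> [ 6.9 -5.7 69.6]
[702.5 -84.1  99.8] -> [ 42.6  -6.1 126.3]
[702.5 -84.1  83.8] -> [ 29.5  -6.1 135.5]
[702.5 -84.1  77.8] -> [ 24.6  -6.1 138.9]
```

```bash
python3 -c "
import cv2; i=cv2.imread('pics/w5.png'); cv2.imwrite('pics/w5s.png',cv2.resize(i,None,fx=.75,fy=.75))"
```

```text
(no output)
```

View pics/w5s.png

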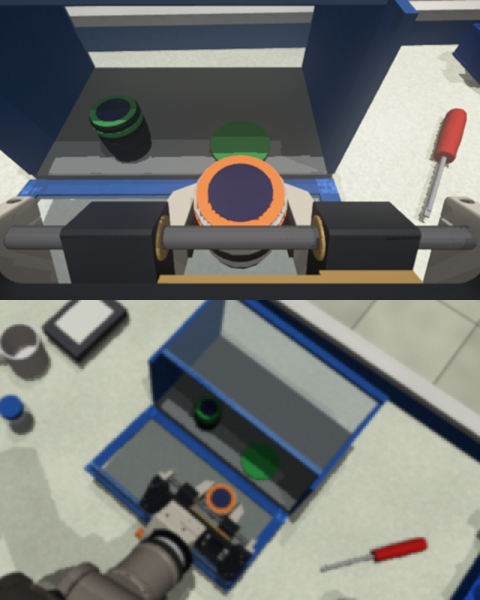

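Lens is held upright at wrist-image (240,190), heading for the plate behind it; the door lies flat.

Call:
{"op": "arm_command", "data": {"increments": [0.6,3,-3,35,0,0.6,7,-6,70,0,0.6,25,-6,98,0,0.6,43,-6,126,0,0.6,43,-6,126,0,0.6,38,-6,129,0,0.6,33,-6,133,0,0.6,30,-6,135,0,0.6,30,-6,135,0]}}

```text
time: 27.2
tool_pos: [702.5, -84.2, 85.1]
tcp_rot: [3.141, -0.965, -0.036]
contact_force: [0.7, -0.6, -0.7]
grip_width: 49.4
```

Run:
```python
from h import *
ori(); rel([(702.5,-84.1,79.8),(702.5,-84.1,77.8)])
o=sensors.get_obs(); im=imaging.capture('wrist'); cv2.imwrite('pics/w6.png',im)
K=cam('wrist',o)
for a,c,b in blobs(im,(5,130,80),(18,255,255),200):
    u,v,w,h=b; print(a,b,onz(K,(u+w/2-.5,v+h/2-.5),120))
for a,c,b in blobs(im,(45,100,40),(80,255,255),100): print("green",a,c,b)
```

```text
tilt 55.3 az -2.1 level 0.02
t 27.20 tcp [702.5 -84.2  85.1] rpy° [179.97 -55.3   -2.08] F [ 0.7 -0.6 -0.7] w 49.4 q [-0.339  0.654  2.011  2.63   0.523 -1.294]
(702.5, -84.1, 79.8) -> [-4.4 -0.1  3. ]
(702.5, -84.1, 77.8) -> [-6.  -0.1  4.1]
3754 [262 208 117  93] [689.03917067 -83.3365556  120.        ]
green 1828 [ 60.7 251.6] [  0 224  91  76]
green 465 [101.7 270.5] [ 84 235  28  65]
green 2025 [336.9 353.2] [270 333 119  34]
```

View pics/w6.png

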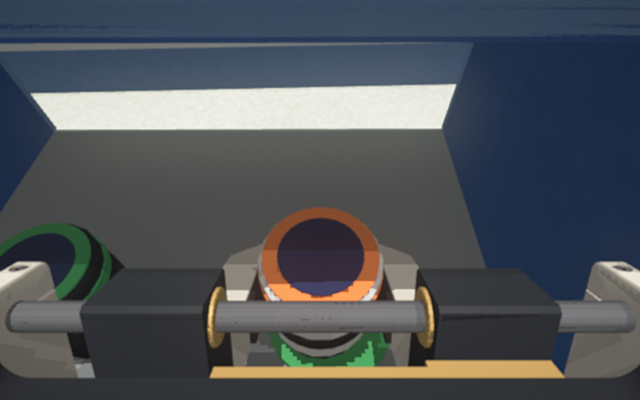

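Lens over the plate (plate's green edge at x 270–389, centre ≈337 vs lens 320: ~7 mm right, as planned). Lower gently.

Call:
{"op": "arm_command", "data": {"increments": [0.6,-2,0,1.4,0,0.6,-4,0,2.8,0,0.6,-5,0,3.5,0,0.6,-5,0,3.5,0]}}

```text
time: 27.75
tool_pos: [703.1, -84.2, 79.6]
tcp_rot: [3.141, -0.966, -0.036]
contact_force: [-0.7, -0.7, -1.3]
grip_width: 49.4
```

Call:
{"op": "arm_command", "data": {"increments": [0.6,-1,0,0.7,0,0.6,-1,0,0.7,0]}}

```text
time: 28.0
tool_pos: [703.2, -84.2, 78.7]
tcp_rot: [3.14, -0.967, -0.035]
contact_force: [-0.4, -0.3, -0.8]
grip_width: 49.3
```

Call:
{"op": "arm_command", "data": {"increments": [0.6,-1.6,0,1.1,0,0.6,-1.6,0,1.1,0]}}

```text
time: 28.25
tool_pos: [703.3, -84.3, 77.0]
tcp_rot: [3.14, -0.967, -0.035]
contact_force: [-1.9, 0.7, 3.4]
grip_width: 48.9
```

Call:
{"op": "arm_command", "data": {"increments": [0.3,0,0,0,0,0,0,0,0,0,0,0,0,0,0,0,0,0,0,0,0,0,0,0,0,0,0,0,0,0,0,0,0,0,0]}}

```text
time: 29.12
tool_pos: [703.0, -84.2, 76.5]
tcp_rot: [3.14, -0.966, -0.036]
contact_force: [-0.1, 1.5, -0.9]
grip_width: 91.9
```

Run:
```python
from h import *
ori(); rel([(593,-81,78),(540,-79,150)])
o=sensors.get_obs(); im=imaging.capture('wrist'); cv2.imwrite('pics/w7.png',im)
K=cam('wrist',o)
for a,c,b in blobs(im,(5,130,80),(18,255,255),200):
    u,v,w,h=b; print(a,b,onz(K,(u+w/2-.5,v+h/2-.5),115))
```

```text
tilt 55.4 az -2.1 level 0.05
t 29.12 tcp [703.  -84.2  76.5] rpy° [179.93 -55.37  -2.04] F [-0.1  1.5 -0.9] w 91.9 q [-0.339  0.673  2.012  2.648  0.543 -1.315]
(593, -81, 78) -> [-61.4   0.8 -91.4]
(540, -79, 150) -> [ -32.3    0.8 -176. ]
4036 [262 204 118  97] [688.39803309 -83.48308394 115.        ]
```

Call:
{"op": "arm_command", "data": {"increments": [0,-15,0,-23,0,0,-31,0,-46,0,0,-46,0,-69,0,0,-61,0,-91,0,0,-47,0,-133,0,0,-32,0,-176,0,0,-32,0,-176,0]}}

```text
time: 30.05
tool_pos: [539.7, -78.5, 153.0]
tcp_rot: [3.136, -0.97, -0.033]
contact_force: [-0.8, 0.5, 0.3]
grip_width: 92.3
```

Run:
```python
from h import *
from kin import *
p=np.load('p.npy'); np.set_printoptions(precision=2,suppress=True)
s=imaging.capture('scene'); t=imaging.capture('top')
for n,im in(("scene",s),("top",t)): print(n,[(int(a),c.tolist(),b.tolist()) for a,c,b in blobs(im,(5,130,90),(18,255,255),12) if c[0]>150])
cv2.imwrite('pics/st8.png',np.hstack([s[110:290,220:450].repeat(2,0).repeat(2,1)[:, :400],t[90:270,260:460].repeat(2,0).repeat(2,1)]))
ori(); R=Ro.from_euler("xyz",sensors.get_obs()["tcp_rot"]); z=R.apply([0,0,1])
c=r(-1.79); C=lambda x,y,zz: np.array([752.6+x*np.cos(c)-y*np.sin(c),-27.3+x*np.sin(c)+y*np.cos(c),zz])
Hd=lambda th:C(-106-208*np.sin(th),0,40+208*np.cos(th))+10*z
a=sensors.get_obs()["tool_pos"]
for w in[Hd(1.4)-90*z+[0,0,60],Hd(1.4)-90*z,Hd(1.4),Hd(1),Hd(.5),Hd(0),Hd(0)-100*z]: rel([w.round(1)]); print(ik(w,R,p,8))
```

```text
scene [(2702, [220.2, 34.8], [180, 5, 81, 61]), (52, [371.1, 203.4], [366, 195, 15, 13]), (17, [533.3, 281.3], [532, 279, 4, 5])]
top [(15, [512.5, 137.6], [510, 136, 6, 4]), (35, [364.5, 173.7], [358, 169, 14, 8])]
tilt 55.5 az -2.2 level 0.11
t 30.15 tcp [540.6 -78.6 150.9] rpy° [179.84 -55.47  -1.98] F [0.1 0.5 0.1] w 91.7 q [-0.51  0.35  2.4   2.45  0.63 -1.27]
[375.9 -15.1 180.7] -> [ -70.   -57.4 -154.5]
(array([-0.68, -0.11,  2.7 ,  2.01,  0.56, -0.94]), np.float64(15.474420485265528))
t 30.15 tcp [540.6 -78.6 150.9] rpy° [179.84 -55.47  -1.98] F [0.1 0.5 0.1] w 91.7 q [-0.51  0.35  2.4   2.45  0.63 -1.27]
[375.9 -15.1 120.7] -> [-119.4  -57.5 -120.5]
(array([-0.54,  0.15,  2.7 ,  2.45,  0.62, -1.33]), np.float64(44.34254372399389))
t 30.15 tcp [540.6 -78.6 150.9] rpy° [179.84 -55.47  -1.98] F [0.1 0.5 0.1] w 91.7 q [-0.51  0.35  2.4   2.45  0.63 -1.27]
[450.  -17.9  69.7] -> [-119.4  -57.5  -30.5]
(array([-0.44,  0.69,  2.7 ,  2.79,  1.19, -1.68]), np.float64(9.138728805803147))
t 30.15 tcp [540.6 -78.6 150.9] rpy° [179.84 -55.47  -1.98] F [0.1 0.5 0.1] w 91.7 q [-0.51  0.35 
[... 209 characters left out ...]
-1.98] F [0.1 0.5 0.1] w 91.7 q [-0.51  0.35  2.4   2.45  0.63 -1.27]
[555.2 -21.2 216.9] -> [ 61.5 -57.8 -27.2]
(array([-0.3 ,  0.16,  2.3 ,  2.46,  0.35, -1.08]), np.float64(1.3418349596400032e-13))
t 30.15 tcp [540.6 -78.6 150.9] rpy° [179.84 -55.47  -1.98] F [0.1 0.5 0.1] w 91.7 q [-0.51  0.35  2.4   2.45  0.63 -1.27]
[654.9 -24.3 242.3] -> [139.  -58.4  40.6]
(array([-0.26,  0.28,  2.06,  2.29,  0.28, -0.87]), np.float64(12.477248878163431))
t 30.15 tcp [540.6 -78.6 150.9] rpy° [179.84 -55.47  -1.98] F [0.1 0.5 0.1] w 91.7 q [-0.51  0.35  2.4   2.45  0.63 -1.27]
[572.6 -21.2 299. ] -> [139.  -58.3 -59.4]
(array([-0.33,  0.02,  2.14,  1.43,  0.28, -0.03]), np.float64(11.514793078359464))
```

View pics/st8.png

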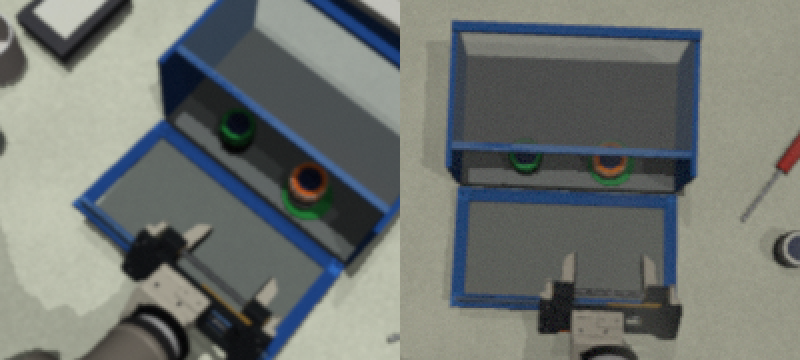

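Lens stands upright on the plate (scene-crop (308,190), top-crop (610,165)). The handle at the bottom is out of reach at this tilt; check which tilt suits the whole closing arc.

Run:
```python
from kin import *
p=np.load('p.npy'); np.set_printoptions(precision=2,suppress=True)
c=r(-1.79); C=lambda x,y,zz: np.array([752.6+x*np.cos(c)-y*np.sin(c),-27.3+x*np.sin(c)+y*np.cos(c),zz])
for al in(0,10,20,26,32,38,44,50,65,75):
    R=Rt(al,-2,1); z=R.apply([0,0,1])
    Hd=lambda th:C(-106-208*np.sin(th),0,40+208*np.cos(th))+10*z
    o=[ik(w,R,p,6) for w in(Hd(1.4)-60*z+[0,0,60],Hd(1.4)-40*z,Hd(1.4),Hd(1.),Hd(.6),Hd(.3),Hd(0),Hd(0)-60*z)]
    print(al,[float(round(b,1)) for _,b in o],o[2][0],o[6][0])
```

```text
0 [0.0, 0.0, 0.0, 0.0, 0.0, 0.0, 0.0, 0.0] [-0.21  0.41  1.95 -0.    0.78  1.39] [-0.16  0.57  1.13  0.    1.44  1.45]
10 [0.0, 0.0, 0.0, 0.0, 0.0, 0.0, 0.0, 0.0] [-0.24  0.35  2.1   0.07  0.53  1.31] [-0.17  0.46  1.31  0.02  1.19  1.43]
20 [0.0, 0.0, 2.2, 0.0, 0.0, 0.0, 0.0, 0.0] [-0.27  0.31  2.23  0.3   0.28  1.06] [-0.18  0.38  1.49  0.06  0.93  1.4 ]
26 [0.0, 7.7, 24.6, 0.0, 0.0, 0.0, 0.0, 0.0] [-0.34  0.28  2.26  0.63  0.28  0.68] [-0.19  0.34  1.59  0.1   0.77  1.36]
32 [0.0, 20.1, 11.1, 5.8, 0.0, 0.0, 0.0, 0.0] [-0.35  0.35  2.45  2.43  0.28 -1.14] [-0.2   0.3   1.69  0.15  0.6   1.31]
38 [1.6, 0.0, 0.0, 18.0, 0.0, 0.0, 0.0, 0.0] [-0.35  0.37  2.5   2.63  0.4  -1.35] [-0.21  0.28  1.78  0.25  0.44  1.21]
44 [0.0, 0.0, 0.0, 0.0, 15.2, 7.6, 0.9, 0.0] [-0.38  0.45  2.58  2.74  0.66 -1.51] [-0.22  0.26  1.87  0.47  0.28  0.98]
50 [0.0, 7.4, 0.0, 0.0, 5.5, 18.0, 21.4, 9.5] [-0.42  0.58  2.67  2.78  0.97 -1.62] [-0.28  0.25  1.93  1.05  0.28  0.36]
65 [53.2, 64.0, 35.0, 0.0, 0.0, 0.0, 0.0, 0.0] [-0.44  0.89  2.7   2.78  1.5  -1.74] [-0.25  0.32  2.15  2.72  0.49 -1.28]
75 [94.8, 74.3, 41.0, 25.3, 0.0, 0.0, 0.0, 0.0] [-0.51  1.43  2.7   2.54  2.22 -2.07] [-0.26  0.42  2.24  2.85  0.84 -1.43]
```

Run:
```python
from h import *
from kin import *
p=np.load('p.npy'); np.set_printoptions(precision=2,suppress=True)
c=r(-1.79); C=lambda x,y,zz: np.array([752.6+x*np.cos(c)-y*np.sin(c),-27.3+x*np.sin(c)+y*np.cos(c),zz])
for al in(48,52,55.4):
    R=Rt(al,-2,1); z=R.apply([0,0,1]); Hd=lambda th:C(-106-208*np.sin(th),0,40+208*np.cos(th))+10*z
    print(al,[float(round(ik(w,R,p,8)[1],1)) for w in(Hd(1.4)+[0,0,80],Hd(1.4)+[0,0,40],Hd(1.4),Hd(1.2),Hd(1),Hd(.8),Hd(.6),Hd(.4),Hd(.2))], Hd(1.4))
rel([(452,-18,150)])
```

```text
48 [0.0, 0.0, 0.0, 0.0, 0.0, 0.0, 11.7, 17.5, 17.6] [449.21 -17.85  68.66]
52 [0.0, 0.0, 0.0, 0.0, 0.0, 0.0, 0.0, 9.0, 17.0] [449.65 -17.86  69.2 ]
55.4 [0.0, 1.1, 8.9, 0.0, 0.0, 0.0, 0.0, 0.0, 5.5] [450.   -17.87  69.67]
t 30.15 tcp [540.6 -78.6 150.9] rpy° [179.84 -55.47  -1.98] F [0.1 0.5 0.1] w 91.7 q [-0.51  0.35  2.4   2.45  0.63 -1.27]
(452, -18, 150) -> [-52.1 -57.3 -74.3]
```

Call:
{"op": "arm_command", "data": {"increments": [0,-17,-19,-25,0,0,-35,-38,-50,0,0,-52,-57,-74,0,0,-52,-57,-74,0,0,-52,-57,-74,0]}}

```text
time: 30.78
tool_pos: [452.9, -18.4, 149.1]
tcp_rot: [3.141, -0.966, -0.035]
contact_force: [-0.9, 0.1, -0.3]
grip_width: 91.9
```

Run:
```python
from h import *
ori(); rel([(450,-18,105),(449.5,-18,69)])
im=imaging.capture('top'); s=imaging.capture('scene')
for n,i in(("scene",s),("top",im)): print(n,[(int(a),c.tolist(),b.tolist()) for a,c,b in blobs(i,(5,130,90),(18,255,255),4) if 280<c[0]<420])
```

```text
tilt 55.4 az -2.1 level 0.04
t 30.77 tcp [452.9 -18.4 149.1] rpy° [179.94 -55.36  -2.03] F [-0.9  0.1 -0.3] w 91.9 q [-0.456  0.273  2.644  2.637  0.765 -1.44 ]
(450, -18, 105) -> [-37.9  -0.3  22.6]
(449.5, -18, 69) -> [-67.8  -0.3  42.7]
scene [(49, [371.1, 203.9], [366, 198, 15, 10]), (128, [297.4, 256.5], [290, 250, 14, 15])]
top [(37, [364.9, 173.4], [358, 169, 15, 8]), (90, [341.1, 251.0], [336, 245, 11, 11])]
```

Run:
```python
from h import *
print(tri(cam("scene"),(297.4,256.5),cam("top"),(341.1,251.0)), onz(cam("scene"),(297.4,256.5),75),onz(cam("top"),(341.1,251.0),75))
```

```text
[447.36183043 -17.50709641  76.39547848] [446.79899382 -16.83332904  75.        ] [447.76398808 -17.8242807   75.        ]
```

Call:
{"op": "arm_command", "data": {"increments": [0,-20,0,14,0,0,-40,0,28,0,0,-55,0,38,0,0,-65,0,45,0,0,-65,0,45,0,0,-65,0,45,0]}}

```text
time: 31.62
tool_pos: [460.1, -18.6, 71.7]
tcp_rot: [3.14, -0.962, -0.036]
contact_force: [-0.3, -0.8, 0.2]
grip_width: 91.8
```

Call:
{"op": "arm_command", "data": {"increments": [0,-6,0,-8,0,0,-6,0,-8,0,0.7,-6,0,-8,0,0.7,-6,0,-8,0,0.7,-6,0,-8,0,0.7,-6,0,-8,0,0.7,-6,0,-8,0,0.7,-6,0,-8,0,0.7,-6,0,-8,0,0.7,-6,0,-8,0]}}

```text
time: 32.88
tool_pos: [458.5, -17.1, 72.5]
tcp_rot: [-3.141, -0.956, -0.033]
contact_force: [3.0, 6.5, -1.0]
grip_width: 33.4
```

Run:
```python
from h import *
ori(); o=sensors.get_obs(); t0=o["tool_pos"]; c=np.radians(-1.79); ex=np.array([np.cos(c),np.sin(c),0])
rel([(t0+208*((np.sin(1.4)-np.sin(t))*ex+(np.cos(t)-np.cos(1.4))*np.array([0,0,1]))).round(1) for t in(1.3,1.2,1.1,1,.9,.8,.7,.6,.5,.4)])
```

```text
tilt 54.8 az -1.9 level -0.02
t 32.88 tcp [458.5 -17.1  72.5] rpy° [-179.97  -54.8    -1.9 ] F [ 3.   6.5 -1. ] w 33.4 q [-0.438  0.696  2.701  2.788  1.194 -1.678]
[463.1 -17.2  92.8] -> [19.2 -0.1 -8. ]
[469.6 -17.5 112.6] -> [ 39.1   0.  -14. ]
[478.1 -17.7 131.5] -> [ 59.5  -0.1 -18. ]
[488.5 -18.  149.6] -> [ 80.2  -0.1 -19.9]
[500.6 -18.4 166.5] -> [ 1.01e+02 -1.00e-01 -1.98e+01]
[514.3 -18.8 182.1] -> [121.7  -0.2 -17.6]
[529.5 -19.3 196.3] -> [142.1  -0.2 -13.3]
[546.  -19.8 208.9] -> [161.9  -0.2  -7.1]
[563.7 -20.4 219.7] -> [180.9  -0.2   1.2]
[582.5 -21.  228.8] -> [199.2  -0.2  11.3]
```

Handle pinched (33.4 mm). Swing it up to about 0.5 rad.

Call:
{"op": "arm_command", "data": {"increments": [0.7,10,0,-4,0,0.7,19,0,-8,0,0.7,39,0,-14,0,0.7,60,0,-18,0,0.7,80,0,-20,0,0.7,101,0,-20,0,0.7,122,0,-18,0,0.7,142,0,-13,0,0.7,162,0,-7,0,0.7,181,0,1,0,0.7,181,0,1,0]}}

```text
time: 34.25
tool_pos: [563.6, -20.5, 219.4]
tcp_rot: [3.14, -0.956, -0.032]
contact_force: [2.7, 7.7, -2.6]
grip_width: 33.1
```

Run:
```python
from h import *
ori(); o=sensors.get_obs(); c=np.radians(-1.79); ex=np.array([np.cos(c),np.sin(c),0])
t0=np.array([458.5,-17.1,72.5])
rel([(t0+208*((np.sin(1.4)-np.sin(t))*ex+(np.cos(t)-np.cos(1.4))*np.array([0,0,1]))).round(1) for t in(.4,.3,.2,.1,0,-.02)])
```

```text
tilt 54.8 az -1.9 level 0.05
t 34.25 tcp [563.6 -20.5 219.4] rpy° [179.92 -54.75  -1.81] F [ 2.7  7.7 -2.6] w 33.1 q [-0.293  0.166  2.27   2.395  0.314 -1.002]
[582.4 -21.  228.7] -> [18.5 -0.1 10. ]
[601.9 -21.6 235.9] -> [35.6 -0.1 21.8]
[622.1 -22.2 241. ] -> [51.4 -0.2 35.4]
[642.6 -22.9 244.1] -> [65.8 -0.2 50.3]
[663.4 -23.5 245.1] -> [78.6 -0.3 66.7]
[667.5 -23.6 245.1] -> [81.  -0.3 70.1]
```

Call:
{"op": "arm_command", "data": {"increments": [0.7,18,0,10,0,0.7,36,0,22,0,0.7,51,0,35,0,0.7,51,0,35,0]}}

```text
time: 34.75
tool_pos: [621.3, -22.1, 238.9]
tcp_rot: [-3.123, -0.99, -0.023]
contact_force: [-1.4, 32.1, 17.3]
grip_width: 33.7
```

Run:
```python
from h import *
ori(); rel([(642.6,-22.9,244.1),(663.4,-23.5,245.1),(667.5,-23.6,245.1)])
```

```text
tilt 56.7 az -0.1 level -0.69
t 34.75 tcp [621.3 -22.1 238.9] rpy° [-178.96  -56.7    -1.31] F [-1.4 32.1 17.3] w 33.7 q [-0.278  0.227  2.135  2.254  0.299 -0.848]
(642.6, -22.9, 244.1) -> [16.1  0.5 14.9]
(663.4, -23.5, 245.1) -> [28.3  1.  31.8]
(667.5, -23.6, 245.1) -> [30.6  1.  35.2]
```

Call:
{"op": "arm_command", "data": {"increments": [0.7,8,0,7,0,0.7,16,0,15,0,0.7,22,0,23,0,0.7,28,0,32,0,0.7,28,0,32,0]}}

```text
time: 35.38
tool_pos: [661.7, -23.2, 241.2]
tcp_rot: [-3.109, -1.009, -0.019]
contact_force: [2.6, 44.7, 21.0]
grip_width: 33.8
```

Run:
```python
from h import *
ori(); rel([(663.4,-23.5,245.1),(667.5,-23.6,245.1)])
```

```text
tilt 57.8 az 1.1 level -1.18
t 35.38 tcp [661.7 -23.2 241.2] rpy° [-178.13  -57.79   -1.07] F [ 2.6 44.7 21. ] w 33.8 q [-0.268  0.291  2.047  2.215  0.305 -0.803]
(663.4, -23.5, 245.1) -> [ 4.2  0.3 -0.6]
(667.5, -23.6, 245.1) -> [6.4 0.4 2.8]
```

Call:
{"op": "arm_command", "data": {"increments": [0.7,3,0,2,0,0.7,5,0,4,0,0.7,5,0,4,0]}}

```text
time: 35.75
tool_pos: [666.2, -23.3, 241.2]
tcp_rot: [-3.106, -1.009, -0.018]
contact_force: [1.3, 48.6, 19.2]
grip_width: 33.9
```

Call:
{"op": "arm_command", "data": {"increments": [0.7,2,0,4,0,0.7,2,0,4,0]}}

```text
time: 36.0
tool_pos: [669.5, -23.3, 240.1]
tcp_rot: [-3.106, -1.009, -0.017]
contact_force: [-9.0, 48.8, 23.8]
grip_width: 33.7
```

Call:
{"op": "arm_command", "data": {"increments": [0.7,2,0,4,0,0.7,2,0,4,0]}}

```text
time: 36.25
tool_pos: [671.8, -23.3, 237.4]
tcp_rot: [-3.106, -1.006, -0.017]
contact_force: [-23.3, 49.4, 26.3]
grip_width: 33.6
```

Call:
{"op": "arm_command", "data": {"increments": [0,0,0,0,0,0,0,0,0,0,0,0,0,0,0,0,0,0,0,0,0,0,0,0,0,0,0,0,0,0]}}

```text
time: 37.0
tool_pos: [670.8, -37.8, 230.8]
tcp_rot: [-3.115, -0.988, -0.037]
contact_force: [0.4, 1.0, 0.1]
grip_width: 88.8
```

Run:
```python
from h import *
ori(); rel([])
im=imaging.capture('top'); s=imaging.capture('scene')
for n,i in(("scene",s),("top",im)): print(n,[(int(a),c.tolist(),b.tolist()) for a,c,b in blobs(i,(5,130,90),(18,255,255),4) if 280<c[0]<420])
```

```text
tilt 56.6 az -0.3 level -0.99
t 37.00 tcp [670.8 -37.8 230.8] rpy° [-178.49  -56.63   -2.13] F [0.4 1.  0.1] w 88.8 q [-0.278  0.32   2.021  2.205  0.283 -0.789]
scene [(104, [351.1, 178.7], [344, 173, 15, 13])]
top [(83, [345.1, 176.1], [339, 173, 13, 7])]
```

Call:
{"op": "arm_command", "data": {"increments": [0,8,0,-6,0,0,17,0,-11,0,0,25,0,-40,0,0,25,0,-80,0,0,25,0,-130,0,0,25,0,-180,0,0,25,0,-180,0]}}

```text
time: 37.98
tool_pos: [532.8, -37.2, 353.9]
tcp_rot: [-3.121, -0.994, -0.032]
contact_force: [-0.2, -0.3, -0.4]
grip_width: 91.7
```

Run:
```python
from h import *
ori(); rel([])
im=imaging.capture('top'); s=imaging.capture('scene'); uv={}
for n,i in(("scene",s),("top",im)):
    b=[(int(a),c.tolist(),b.tolist()) for a,c,b in blobs(i,(5,130,90),(18,255,255),4) if 280<c[0]<420]; print(n,b); uv[n]=max(b)[1]
print(tri(cam("scene"),uv["scene"],cam("top"),uv["top"]), onz(cam("scene"),uv["scene"],248),onz(cam("top"),uv["top"],248))
cv2.imwrite('pics/f9.png',np.hstack([s[110:290,220:420].repeat(2,0).repeat(2,1),im[90:270,260:460].repeat(2,0).repeat(2,1)]))
```

```text
tilt 57.0 az -0.4 level -0.78
t 37.98 tcp [532.8 -37.2 353.9] rpy° [-178.8   -56.95   -1.86] F [-0.2 -0.3 -0.4] w 91.7 q [-0.42  -0.14   2.129  1.066  0.394  0.319]
scene [(111, [351.0, 178.9], [344, 173, 15, 13])]
top [(82, [345.2, 176.1], [339, 173, 13, 7])]
[647.18824224 -23.30406855 247.14385405] [646.60050321 -23.15447929 248.        ] [647.23893583 -23.46208642 248.        ]
```

View pics/f9.png

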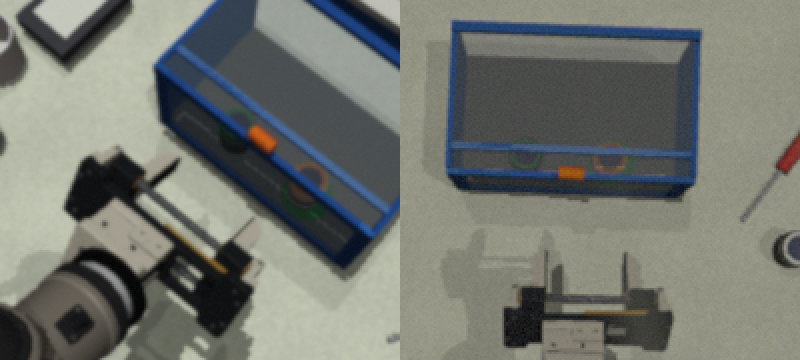

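Door shut: the handle triangulates to (647,-23,247) against (646.6,-24,248) for shut. The lens is still upright on the plate behind the panel, and the arm is clear.

```bash
python3 -c "
from plant import ticket; print(ticket.close_job())"
```

```text
the job is handed in; nothing more can be done
None
```

I handed the job in at about 38 s of the 72 s allowed. The silver lens is on the green plate and the case front is shut. No verdict came back, so this rests on my own checks.

**How it was done:** I pinched the handle and pulled the front down to its stop. Moves carry no tilt command, so I pulled repeatedly past the arm's reach until the tool sat at about 55°. I then picked up the lens, set it down with about 3–5 N on the sprung plate, released it, and swung the front shut by the handle.

**Last checks:**
- **Door:** the handle measured (647, -23, 247) mm against about (646.6, -24, 248) expected when shut. The force also rose to 23 N against the stop before I let go.
- **Lens:** just after release it measured (688.4, -83.5) mm, about 7 mm from the plate centre. In the last pictures it still looked upright on the plate, seen through the shut panel.
- **Robot:** it stands clear of everything, with about 0 N on the tool.

**What was off:**
- **Mistyped move:** while I was letting go of the opened front, one row carried a wrong 158 mm value and the gripper was dragged off the handle for a moment. The door stayed down and no object was seen to move.
- **Side force:** the wrist showed about 49 N sideways while closing, because of wrist limits. That is below the 120 N limit, and the hand shifted about 15 mm when I let go.
- **Not measured:** I saw no sign of the other lenses or desk items moving in the pictures I viewed, but I did not re-measure their positions.

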